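Transfer the run from the track's exit lane to the sample rack in order

TASK

The four tubes of this run are waiting in their carriers on the exit lane. Move them into the blue sample rack in the same order, so that the tube nearest the lane's stop plate goes into the well next to the rack's handle and the rest follow well by well, with the one farthest from the stop in the well at the plain end. Keep every tube upright, lower it into its well until it stands on the floor before letting go rather than dropping it in, and leave the carriers in the lane.

Things in the scene. Friction and masses are not known exactly. Their poses are not given: they have to be found in the camera images.
- lane: Exit lane: low aluminium channel with a black belt, 310 x 78 mm, fixed on the bench. Origin under its middle at bench height, y along the lane, z up. A steel stop plate, up to z = 64 mm, closes the +y end (at y = 146 mm); the other end is open. Belt top z = 22 mm, side rails up to 37 mm. A black sensor box stands outside the rail near the stop, on the +x side, up to z = 41 mm.
- rack: Blue rack, 216 x 56 x 62 mm, fixed on the bench. Origin under its middle at bench height, x along the row, z up. Four wells at x = -75, -25, 25, 75 mm, y = 0. A loop handle up to z = 90 mm stands at the -x end (x = -124 mm); the +x end is plain. Each well: bore 17 mm wide, flat floor at z = 8 mm (a seated tube's origin lies there), funnel mouth 32 mm wide at z = 61 mm.
- tube_a: One of four look-alike capped sample tubes, 102 mm tall: body 13.6 mm in diameter up to 84 mm, then a red cap 18 mm in diameter and 18 mm tall; 16 g. Origin at the middle of its foot, z along the tube to the cap (up). Starts upright in carrier_a, whose place in the row differs from start to start. Known apart only by where it stands.
- tube_b: One of four look-alike capped sample tubes, 102 mm tall: body 13.6 mm in diameter up to 84 mm, then a red cap 18 mm in diameter and 18 mm tall; 16 g. Origin at the middle of its foot, z along the tube to the cap (up). Starts upright in carrier_b, whose place in the row differs from start to start. Known apart only by where it stands.
- tube_c: One of four look-alike capped sample tubes, 102 mm tall: body 13.6 mm in diameter up to 84 mm, then a red cap 18 mm in diameter and 18 mm tall; 16 g. Origin at the middle of its foot, z along the tube to the cap (up). Starts upright in carrier_c, whose place in the row differs from start to start. Known apart only by where it stands.
- tube_d: One of four look-alike capped sample tubes, 102 mm tall: body 13.6 mm in diameter up to 84 mm, then a red cap 18 mm in diameter and 18 mm tall; 16 g. Origin at the middle of its foot, z along the tube to the cap (up). Starts upright in carrier_d, whose place in the row differs from start to start. Known apart only by where it stands.
- carrier_a: White tube carrier, fixed on the lane: disc foot 42 mm in diameter, slotted sleeve 25 mm in diameter up to 47 mm. Origin at the middle of its underside, z up. Bore 17 mm wide, floor 14 mm above the origin; the tube stands on it. The four carriers stand in one row along the lane, 46 to 70 mm apart, the first some 50 mm from the stop plate, in an order that differs from start to start.
- carrier_b: White tube carrier, fixed on the lane: disc foot 42 mm in diameter, slotted sleeve 25 mm in diameter up to 47 mm. Origin at the middle of its underside, z up. Bore 17 mm wide, floor 14 mm above the origin; the tube stands on it. The four carriers stand in one row along the lane, 46 to 70 mm apart, the first some 50 mm from the stop plate, in an order that differs from start to start.
- carrier_c: White tube carrier, fixed on the lane: disc foot 42 mm in diameter, slotted sleeve 25 mm in diameter up to 47 mm. Origin at the middle of its underside, z up. Bore 17 mm wide, floor 14 mm above the origin; the tube stands on it. The four carriers stand in one row along the lane, 46 to 70 mm apart, the first some 50 mm from the stop plate, in an order that differs from start to start.
- carrier_d: White tube carrier, fixed on the lane: disc foot 42 mm in diameter, slotted sleeve 25 mm in diameter up to 47 mm. Origin at the middle of its underside, z up. Bore 17 mm wide, floor 14 mm above the origin; the tube stands on it. The four carriers stand in one row along the lane, 46 to 70 mm apart, the first some 50 mm from the stop plate, in an order that differs from start to start.
There are look-alikes about, which are no part of the job. Leave any purple look-alike of the tube_b alone. Leave any yellow look-alike of the tube_c alone.

How it is judged:
At the end, for the whole second after the job is handed in: Every tube stands in the well that has the same rank from the rack's handle as its carrier has from the lane's stop plate: its foot within 8 mm of the well's axis along and across the rack and within 5 mm of the well's floor in height, tilted less than 0.15 rad, at rest and out of the fingers (((y of carrier_a in the frame of lane between 0.072 and 0.112 m and x of tube_a in the frame of rack between -0.083 and -0.067 m and y of tube_a in the frame of rack between -0.008 and 0.008 m and z of tube_a in the frame of rack between 0.003 and 0.013 m) or (y of carrier_a in the frame of lane between 0.014 and 0.054 m and x of tube_a in the frame of rack between -0.033 and -0.017 m and y of tube_a in the frame of rack between -0.008 and 0.008 m and z of tube_a in the frame of rack between 0.003 and 0.013 m) or (y of carrier_a in the frame of lane between -0.044 and -0.004 m and x of tube_a in the frame of rack between 0.017 and 0.033 m and y of tube_a in the frame of rack between -0.008 and 0.008 m and z of tube_a in the frame of rack between 0.003 and 0.013 m) or (y of carrier_a in the frame of lane between -0.102 and -0.062 m and x of tube_a in the frame of rack between 0.067 and 0.083 m and y of tube_a in the frame of rack between -0.008 and 0.008 m and z of tube_a in the frame of rack between 0.003 and 0.013 m)) and angle between each of tube_a, tube_b, tube_c, tube_d's own z axis and vertical below 0.15 rad and linear speed of each of tube_a, tube_b, tube_c, tube_d below 0.02 m/s and contact force between the fingers and tube_a below 0.05 N and ((y of carrier_b in the frame of lane between 0.072 and 0.112 m and x of tube_b in the frame of rack between -0.083 and -0.067 m and y of tube_b in the frame of rack between -0.008 and 0.008 m and z of tube_b in the frame of rack between 0.003 and 0.013 m) or (y of carrier_b in the frame of lane between 0.014 and 0.054 m and x of tube_b in the frame of rack between -0.033 and -0.017 m and y of tube_b in the frame of rack between -0.008 and 0.008 m and z of tube_b in the frame of rack between 0.003 and 0.013 m) or (y of carrier_b in the frame of lane between -0.044 and -0.004 m and x of tube_b in the frame of rack between 0.017 and 0.033 m and y of tube_b in the frame of rack between -0.008 and 0.008 m and z of tube_b in the frame of rack between 0.003 and 0.013 m) or (y of carrier_b in the frame of lane between -0.102 and -0.062 m and x of tube_b in the frame of rack between 0.067 and 0.083 m and y of tube_b in the frame of rack between -0.008 and 0.008 m and z of tube_b in the frame of rack between 0.003 and 0.013 m)) and contact force between the fingers and tube_b below 0.05 N and ((y of carrier_c in the frame of lane between 0.072 and 0.112 m and x of tube_c in the frame of rack between -0.083 and -0.067 m and y of tube_c in the frame of rack between -0.008 and 0.008 m and z of tube_c in the frame of rack between 0.003 and 0.013 m) or (y of carrier_c in the frame of lane between 0.014 and 0.054 m and x of tube_c in the frame of rack between -0.033 and -0.017 m and y of tube_c in the frame of rack between -0.008 and 0.008 m and z of tube_c in the frame of rack between 0.003 and 0.013 m) or (y of carrier_c in the frame of lane between -0.044 and -0.004 m and x of tube_c in the frame of rack between 0.017 and 0.033 m and y of tube_c in the frame of rack between -0.008 and 0.008 m and z of tube_c in the frame of rack between 0.003 and 0.013 m) or (y of carrier_c in the frame of lane between -0.102 and -0.062 m and x of tube_c in the frame of rack between 0.067 and 0.083 m and y of tube_c in the frame of rack between -0.008 and 0.008 m and z of tube_c in the frame of rack between 0.003 and 0.013 m)) and contact force between the fingers and tube_c below 0.05 N and ((y of carrier_d in the frame of lane between 0.072 and 0.112 m and x of tube_d in the frame of rack between -0.083 and -0.067 m and y of tube_d in the frame of rack between -0.008 and 0.008 m and z of tube_d in the frame of rack between 0.003 and 0.013 m) or (y of carrier_d in the frame of lane between 0.014 and 0.054 m and x of tube_d in the frame of rack between -0.033 and -0.017 m and y of tube_d in the frame of rack between -0.008 and 0.008 m and z of tube_d in the frame of rack between 0.003 and 0.013 m) or (y of carrier_d in the frame of lane between -0.044 and -0.004 m and x of tube_d in the frame of rack between 0.017 and 0.033 m and y of tube_d in the frame of rack between -0.008 and 0.008 m and z of tube_d in the frame of rack between 0.003 and 0.013 m) or (y of carrier_d in the frame of lane between -0.102 and -0.062 m and x of tube_d in the frame of rack between 0.067 and 0.083 m and y of tube_d in the frame of rack between -0.008 and 0.008 m and z of tube_d in the frame of rack between 0.003 and 0.013 m)) and contact force between the fingers and tube_d below 0.05 N); the robot touches nothing.
It fails at once if a tube was tipped over (more than 0.6 rad from upright) (angle between any of tube_a, tube_b, tube_c, tube_d's own z axis and vertical above 0.6 rad).
It fails at once if a tube was dropped (falling free of the fingers at more than 0.75 m/s, a fall of about 3 cm) ((linear speed of tube_a above 0.75 m/s and contact force between the fingers and tube_a below 0.01 N) or (linear speed of tube_b above 0.75 m/s and contact force between the fingers and tube_b below 0.01 N) or (linear speed of tube_c above 0.75 m/s and contact force between the fingers and tube_c below 0.01 N) or (linear speed of tube_d above 0.75 m/s and contact force between the fingers and tube_d below 0.01 N)).
It also fails if it takes over 109 s, if anything falls off the work surface, if the arm or the gripper's body presses on something with over 40 N, if the wrist force passes 120 N, or if a joint passes its speed limit or range.

ROBOT

A 6-joint arm with a two-finger parallel gripper is mounted at the origin on a cart in front of the work surface, level with it; the furniture and walls round the work are solid. World frame = base frame: x ahead of the robot, y to its left, z up, the work surface at z = 0. Lengths are in m, angles in rad, forces in N, time in s.
With the tool pointing down it reaches from about 0.25 to 0.775 m from the base axis. Payload 4 kg.
Tool frame: the origin (TCP) lies at the very end of the fingers, on their centre line; the grasp point (between the pads) lies 19 mm behind it; x points along the fingers, z is the direction in which the jaws open and shut, and the axes are right-handed (so a half turn about x gives the same grasp; the last joint's range is limited). The gripper opens to 94 mm and grips with 3 to 60 N. Pads are 16 mm wide; open, the fingers measure 119 mm over their backs; the gripper's body (75 mm by 177 mm) begins 78 mm behind the grasp point.
Start: joints at [1.201, 0.087, 1.371, -0, 1.684, -0.103], TCP at [0.145, 0.531, 0.206] pointing down, gripper open.
Joint ranges: [-3.1, 3.1], [-0.76, 2.03], [0.27, 2.55], [-1.08, 4.22], [0.17, 2.65], [-2.57, 2.57]. Speed limits (rad/s): [2.79, 2.79, 3.14, 3.14, 3.14, 3.14].

INTERFACE

Orientations are given as [roll, pitch, yaw] about the fixed x, y, z axes, in that order (R = Rz(yaw) Ry(pitch) Rx(roll)).
In Python, from cell import status, viewer, close_job, find_in, regions_of gives the robot as it stands.
- The arm moves only by the tool move_arm, never from a script. Its argument "steps" is a list of rows, each an object of numbers: "x", "y", "z": the shift along the world's x, y, z in m; "ax", "ay", "az": the turn, a rotation vector about the world's x, y, z in rad. In form: [{"x": .., "y": .., "z": .., "ax": .., "ay": .., "az": ..}, ...]. A call has 1 to 10 rows; each row is the pose to reach, as a shift and turn from the pose measured when the call began; what a row does not reach only later rows make up. A row lasts 1/8 s, in which the tool goes at most 62.5 mm and 10.7 degrees, less where a joint would pass 70% of its speed; a pose out of reach is approached as far as the arm can. A call with a gripper value outside its range is refused whole. "claw" is the finger opening in m, from 0 to 0.094, set as the call begins (left out, the last holds). The fingers move at their own pace and stop on an object; the grip force is fixed at half the most. Time passes only in rows, so rows that repeat a pose let the fingers close. It gives the time, the measured TCP pose, the force and the opening at its end, in the units of the state.
- status.get_obs(): the state, without advancing time (a new reading comes with each control period).
- viewer.capture(name): name is "scene" or "top" or "wrist"; returns a dict with "pixels" (400x640x3 uint8, red, green, blue), "mtx" (3x3 intrinsics, pixels), "rvec" (rotation vector, rad) and "tvec" (3), from world to camera coordinates, as OpenCV has them; the wrist camera has in their place "hand_eye" (4x4, takes a point from camera to tool coordinates, whose origin is the TCP and whose axes are the tool frame's). Camera axes: x right, y down, z forward; pixel columns grow to the right and rows downward; lengths in m; the calibration is good to about 2 mm. A picture is of the moment at which its call begins: read the wrist's pose just before it. There is no depth.
- close_job(): hands the job in, once; it reports no verdict.
Trained networks look in the newest picture that a camera, given by its name, has taken for a name from the list of things; names that differ only in an ending like _2 or _b are one class to them, and where a whole thing is asked for, a point or a joint stands for the part that bears it (a point fixed in the world has none). Each returns a list of dicts, best first, with "conf" (0 to 1); they miss things now and then, are a little off and sometimes report something else, mostly with a low value. They report only what shows in the picture. A call takes as long as a camera call. They do not tell look-alikes from the thing itself.
- find_in(target, camera): "xy" ([column, row] as shares, 0 to 1, of the picture: columns of its width, rows of its height, amid what is visible of it).
- regions_of(target, camera): "region" (400x640 bool, what is visible of it) and "xy" ([column, row] as shares, 0 to 1, of the picture: columns of its width, rows of its height, amid what is visible of it).
The state is a dict: "clock": time; "joint_pos": joint angles; "qd": joint speeds; "joint_efforts": joint torques, N m; "ee_pos": TCP position; "eef_rot": TCP orientation; "force": force on the tool from outside, world axes, zero at the start; "wrist_torque": the same for the moment, N m; "gripper_width": finger opening in m.
Only numpy, scipy, OpenCV 4.12 (cv2) and the standard library are available. Lean on these libraries where they do the work, as an engineer would, in place of code of your own. Each camera call takes 0.05 s, during which the arm holds its last target.

## Working session

There is one attempt and no reset: what is moved stays moved. The work goes in short steps, Python scripts to look and compute and a tool call to move; the robot and the scene stay as the last step left them, time stands still between calls to the robot, and variables do not carry over. Pictures are saved under pics/ and viewed, and the job is handed in when it is done.

Besides the shell and the picture viewer there is one more tool, called as name([rows], argument=value, ...), one row to a line, values as JSON. move_arm: Moves the arm, as the interface text tells. Its arguments: {"type":"object","properties":{"steps":{"type":"array"},"claw":{"type":"number"}},"required":["steps"]}

```bash
mkdir -p pics; ls
python3 - <<'E'
from cell import status, viewer
import cv2
print({k:v for k,v in status.get_obs().items()})
for n in("scene","top","wrist"):
    c=viewer.capture(n); cv2.imwrite(f"pics/{n}0.png",cv2.cvtColor(c["pixels"],cv2.COLOR_RGB2BGR))
    print(n,{k:v for k,v in c.items() if k!="pixels"})
E
```

```text
pics
{'clock': 0.0, 'joint_pos': array([ 1.20092496e+00,  8.79360894e-02,  1.37222842e+00, -3.00150944e-05,
        1.68360949e+00, -1.03110057e-01]), 'qd': array([ 5.66154848e-04, -1.56291738e-03, -8.91207247e-05, -3.60580585e-05,
        1.42621715e-03, -3.03053170e-04]), 'joint_efforts': array([ 9.02823795e-04, -3.40177310e+01, -3.02438164e+01,  7.20583065e-02,
        3.26555280e-02, -1.39424951e-04]), 'ee_pos': array([0.14480552, 0.53002714, 0.20432763]), 'eef_rot': array([ 3.05215756,  1.56861478, -1.92699608]), 'force': array([ 0.08782972,  0.01613512, -0.13422973]), 'wrist_torque': array([-0.03392175, -0.04272698, -0.00449932]), 'gripper_width': 0.09386187700972345}
scene {'mtx': array([[490.22191915,   0.        , 316.10092519],
       [  0.        , 490.22191915, 188.48054995],
       [  0.        ,   0.        ,   1.        ]]), 'rvec': array([ 1.91785425, -0.64360628,  0.43901925]), 'tvec': array([-0.41583259,  0.20159703,  0.85881209])}
top {'mtx': array([[376.9505579 ,   0.        , 317.31971631],
       [  0.        , 376.9505579 , 207.46533637],
       [  0.        ,   0.        ,   1.        ]]), 'rvec': array([ 2.22187864, -2.15607235,  0.12488292]), 'tvec': array([-0.01698219,  0.52520093,  0.84705042])}
wrist {'mtx': array([[286.41064242,   0.        , 321.65817005],
       [  0.        , 286.41064242, 202.09761807],
       [  0.        ,   0.        ,   1.        ]]), 'hand_eye': array([[-2.96219157e-04, -2.55730401e-01,  9.66748092e-01,
        -1.79004678e-01],
       [-2.91428850e-04, -9.66748072e-01, -2.55730485e-01,
         7.32632112e-02],
       [ 9.99999914e-01, -3.57490554e-04,  2.11842082e-04,
         8.58542747e-06],
       [ 0.00000000e+00,  0.00000000e+00,  0.00000000e+00,
         1.00000000e+00]])}
```

View pics/scene0.png

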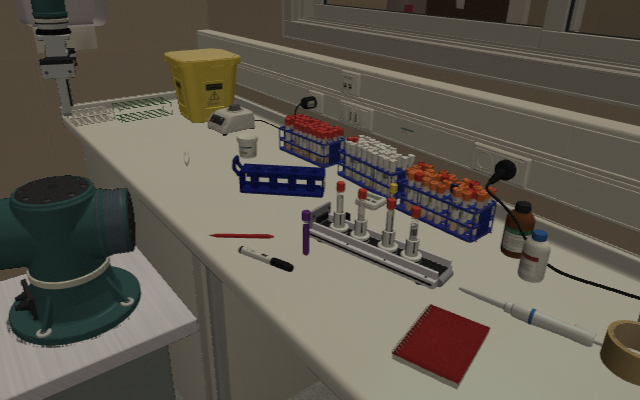

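View pics/top0.png

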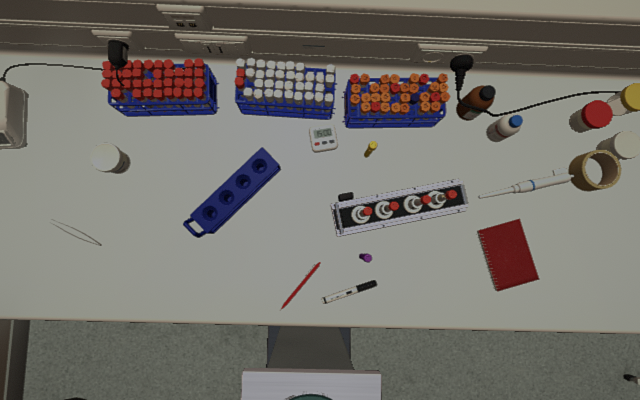

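View pics/wrist0.png

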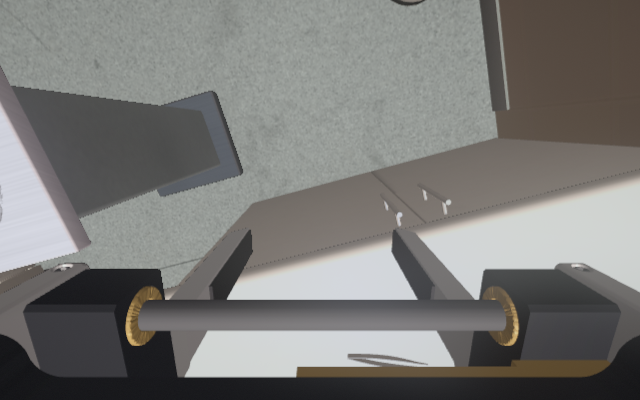

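The top view shows the lane at about cols 335–466, with its stop plate at the left end by the sensor box (345,197). Four red caps stand at rows 195–213. The rack is diagonal, handle at (195,230) and plain end near (270,155). The purple look-alike is at (366,257) and the yellow one at (371,148). Next I'll localise them.

```bash
cat > h.py <<'E'
import numpy as np, cv2
from scipy.spatial.transform import Rotation as Rn
from cell import status, viewer, find_in, regions_of
def cam(c,obs=None):
    """return K,R,t world->camera"""
    if "hand_eye" in c:
        T=np.eye(4); T[:3,:3]=Rn.from_euler('xyz',obs["eef_rot"]).as_matrix(); T[:3,3]=obs["ee_pos"]
        M=np.linalg.inv(T@np.array(c["hand_eye"])); return c["mtx"],M[:3,:3],M[:3,3]
    return c["mtx"],cv2.Rodrigues(c["rvec"])[0],np.array(c["tvec"])
def cap(n,save=None):
    o=status.get_obs(); c=viewer.capture(n)
    if save: cv2.imwrite(f"pics/{save}.png",cv2.cvtColor(c["pixels"],cv2.COLOR_RGB2BGR))
    return c["pixels"],cam(c,o)
def onplane(P,uv,z):
    K,R,t=P; d=R.T@np.linalg.solve(K,[uv[0],uv[1],1]); o=-R.T@t
    return o+d*(z-o[2])/d[2]
def proj(P,X):
    K,R,t=P; p=(np.atleast_2d(X)@R.T+t)@K.T; return p[:,:2]/p[:,2:]
def tri(PA,a,PB,b):
    A=[];
    for (K,R,t),u in((PA,a),(PB,b)):
        M=K@np.c_[R,t]; A+= [u[0]*M[2]-M[0],u[1]*M[2]-M[1]]
    x=np.linalg.svd(np.array(A))[2][-1]; return x[:3]/x[3]
E
python3 - <<'E'
from h import *
np.set_printoptions(precision=4,suppress=True)
o=status.get_obs(); print(Rn.from_euler('xyz',o["eef_rot"]).as_matrix())
for n in("top","scene"):
    px,P=cap(n)
    print(n,"campos",-P[1].T@P[2])
    for t in("tube_a","carrier_a","rack","lane"):
        for d in find_in(t,n): 
            uv=np.array(d["xy"])*[640,400]; print(t,round(d["conf"],2),uv,onplane(P,uv,{"tube_a":.12,"carrier_a":.065,"rack":.04,"lane":.03}[t]))
E
```

```text
[[-0.0006 -0.9646  0.2637]
 [-0.0015  0.2637  0.9646]
 [-1.      0.0002 -0.0016]]
top campos [0.4491 0.0207 0.8896]
tube_a 0.38 [364.992 256.2  ] [ 0.4205 -0.0986  0.12  ]
carrier_a 0.81 [411.328 201.4  ] [ 0.5418 -0.208   0.065 ]
carrier_a 0.77 [433.28 200.48] [ 0.5454 -0.257   0.065 ]
carrier_a 0.65 [360.896 215.92 ] [ 0.5061 -0.0965  0.065 ]
carrier_a 0.53 [380.672 211.4  ] [ 0.5174 -0.1401  0.065 ]
rack 0.83 [236.288 194.6  ] [0.5474 0.1829 0.04  ]
lane 0.58 [395.52 206.32] [ 0.5332 -0.1811  0.03  ]
scene campos [-0.1069 -0.8017  0.545 ]
tube_a 0.86 [303.424 233.88 ] [ 0.3385 -0.2026  0.12  ]
tube_a 0.84 [392.576 211.   ] [ 0.5295 -0.232   0.12  ]
tube_a 0.68 [391.104 188.92 ] [ 0.6017 -0.1576  0.12  ]
tube_a 0.64 [415.68 230.4 ] [ 0.5077 -0.3101  0.12  ]
tube_a 0.57 [341.504 196.4  ] [ 0.4922 -0.1246  0.12  ]
tube_a 0.45 [358.976 203.28 ] [ 0.4997 -0.1691  0.12  ]
carrier_a 0.88 [412.288 253.2  ] [ 0.5164 -0.3014  0.065 ]
carrier_a 0.81 [338.88 226.2 ] [ 0.4731 -0.1422  0.065 ]
carrier_a 0.7 [360.128 232.08 ] [ 0.4917 -0.1856  0.065 ]
carrier_a 0.61 [387.392 238.8  ] [ 0.5168 -0.2366  0.065 ]
rack 0.97 [277.888 179.32 ] [0.5379 0.1786 0.04  ]
rack 0.46 [342.272 227.   ] [ 0.5069 -0.1148  0.04  ]
lane 0.78 [378.304 255.68 ] [ 0.5006 -0.2315  0.03  ]
lane 0.59 [363.52 230.92] [ 0.5447 -0.1413  0.03  ]
```

Run:
```python
import cv2
a=cv2.imread("pics/top0.png");b=cv2.imread("pics/scene0.png")
cv2.imwrite("pics/topl.png",cv2.resize(a[170:245,325:475],None,fx=5,fy=5,interpolation=cv2.INTER_CUBIC))
cv2.imwrite("pics/topr.png",cv2.resize(a[140:240,180:285],None,fx=5,fy=5,interpolation=cv2.INTER_CUBIC))
cv2.imwrite("pics/scl.png",cv2.resize(b[150:290,225:460],None,fx=3.3,fy=3.3,interpolation=cv2.INTER_CUBIC))
```

```text
(no output)
```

View pics/topl.png

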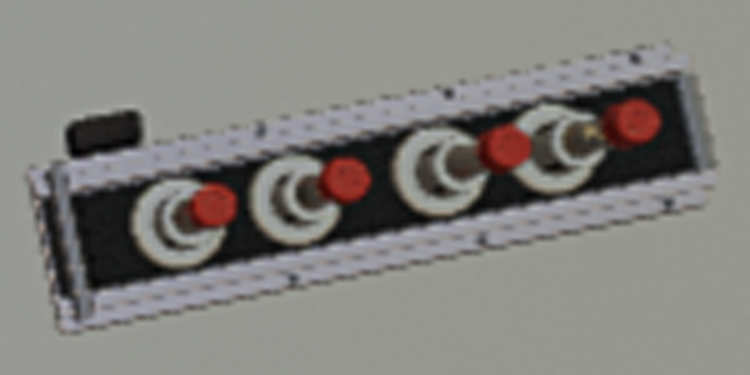

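View pics/topr.png

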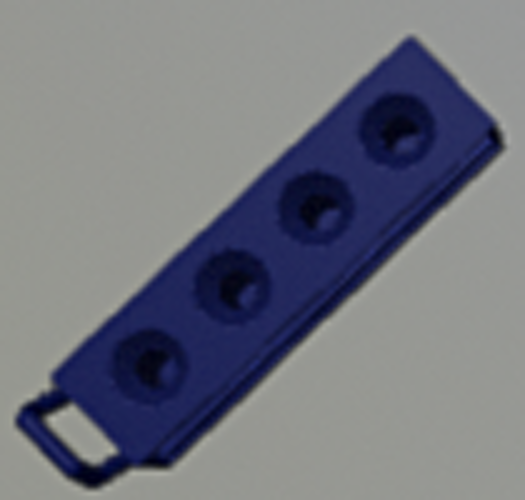

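View pics/scl.png

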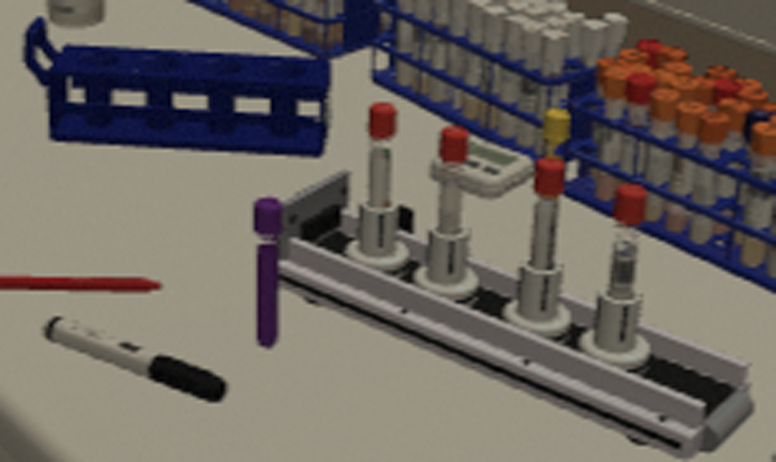

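Run:
```python
from h import *
np.set_printoptions(precision=4,suppress=True)
px,P=cap("top"); ps,S=cap("scene")
caps=np.array([(214,206),(346,180),(504,148),(631,122)])/5+[325,170]
sc=np.array([(382,119),(453,144),(550,176),(630,205)])/3.3+[225,150]
for a,b in zip(caps,sc):
    X=tri(P,a,S,b); Y=onplane(P,a,.135); print(X,Y, proj(P,X)-a, 'scene-plane',onplane(S,b,.129))
w=np.array([(151,366),(234,287),(316,208),(397,131)])/5+[180,140]
W=np.array([onplane(P,u,.061) for u in w]); print(W, np.diff(W[:,:2],axis=0), np.linalg.norm(np.diff(W,axis=0),axis=1))
d=W[3]-W[0]; print(np.degrees(np.arctan2(d[1],d[0])), W.mean(0))
```

```text
[ 0.5109 -0.1006  0.1295] [ 0.5112 -0.1003  0.135 ] [[-0.3     0.3742]] scene-plane [ 0.5111 -0.0995  0.129 ]
[ 0.5228 -0.1541  0.1293] [ 0.5235 -0.1538  0.135 ] [[-0.4718  0.5682]] scene-plane [ 0.5223 -0.1535  0.129 ]
[ 0.5389 -0.2198  0.1289] [ 0.5385 -0.2181  0.135 ] [[-0.1404  0.1611]] scene-plane [ 0.5384 -0.2199  0.129 ]
[ 0.5508 -0.272   0.1281] [ 0.5508 -0.2702  0.135 ] [[-0.4162  0.461 ]] scene-plane [ 0.5484 -0.2731  0.129 ]
[[0.5022 0.2337 0.061 ]
 [0.5381 0.1993 0.061 ]
 [0.5743 0.1651 0.061 ]
 [0.61   0.1309 0.061 ]] [[ 0.0359 -0.0343]
 [ 0.0362 -0.0342]
 [ 0.0357 -0.0342]] [0.0497 0.0498 0.0494]
-43.62766692060235 [0.5562 0.1823 0.061 ]
```

move_arm([
  {"x": 0.04, "y": -0.04, "z": 0.01, "az": -0.1},
  {"x": 0.084, "y": -0.08, "z": 0.01, "az": -0.2},
  {"x": 0.128, "y": -0.12, "z": 0.01, "az": -0.3},
  {"x": 0.172, "y": -0.16, "z": 0.01, "az": -0.4},
  {"x": 0.216, "y": -0.2, "z": 0.01, "az": -0.5},
  {"x": 0.26, "y": -0.243, "z": 0.01, "az": -0.6},
  {"x": 0.304, "y": -0.286, "z": 0.01, "az": -0.7},
  {"x": 0.348, "y": -0.329, "z": 0.01, "az": -0.8},
  {"x": 0.392, "y": -0.37, "z": 0.01, "az": -0.873},
  {"x": 0.43, "y": -0.405, "z": 0.01, "az": -0.873},
], claw=0.044)

```text
invalid input
```

move_arm([
  {"x": 0.005, "y": -0.005},
  {"x": 0.01, "y": -0.007},
  {"x": 0.01, "y": -0.007},
])

```text
invalid input
```

Run:
```python
from h import *
np.set_printoptions(precision=4,suppress=True)
o=status.get_obs(); print(o["ee_pos"],o["clock"],o["joint_pos"],o["qd"]);print(Rn.from_euler('xyz',o["eef_rot"]).as_matrix())
px,P=cap("wrist","w1")
W=np.array([[0.5022,0.2337,.061],[0.5381,0.1993,.061],[0.5743,.1651,.061],[.61,.1309,.061]]); print(proj(P,W))
```

```text
[0.145  0.5306 0.2055] 0.75 [ 1.2009  0.0872  1.3707  0.      1.6836 -0.1031] [ 0.0001 -0.001   0.0001 -0.0006  0.0007  0.0012]
[[ 0.     -0.9646  0.2637]
 [ 0.0001  0.2637  0.9646]
 [-1.      0.      0.0001]]
[[196.4471 460.7232]
 [184.4865 481.1661]
 [173.2925 500.723 ]
 [162.5083 519.1524]]
```

View pics/w1.png

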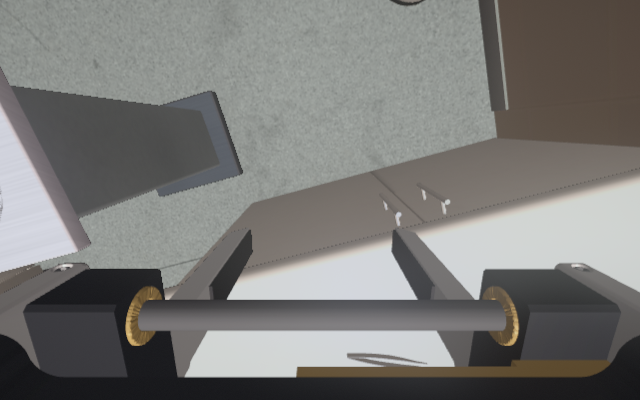

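The moves were refused, probably because each row must carry all six keys.

move_arm([
  {"x": 0.04, "y": -0.04, "z": 0.01, "ax": 0, "ay": 0, "az": -0.1},
  {"x": 0.084, "y": -0.08, "z": 0.01, "ax": 0, "ay": 0, "az": -0.2},
  {"x": 0.128, "y": -0.12, "z": 0.01, "ax": 0, "ay": 0, "az": -0.3},
  {"x": 0.172, "y": -0.16, "z": 0.01, "ax": 0, "ay": 0, "az": -0.4},
  {"x": 0.216, "y": -0.2, "z": 0.01, "ax": 0, "ay": 0, "az": -0.5},
  {"x": 0.26, "y": -0.243, "z": 0.01, "ax": 0, "ay": 0, "az": -0.6},
  {"x": 0.304, "y": -0.286, "z": 0.01, "ax": 0, "ay": 0, "az": -0.7},
  {"x": 0.348, "y": -0.329, "z": 0.01, "ax": 0, "ay": 0, "az": -0.8},
  {"x": 0.392, "y": -0.37, "z": 0.01, "ax": 0, "ay": 0, "az": -0.873},
  {"x": 0.43, "y": -0.405, "z": 0.01, "ax": 0, "ay": 0, "az": -0.873},
], claw=0.044)

```text
clock: 2.05
ee_pos: [0.5765, 0.1237, 0.2155]
eef_rot: [-0.162, 1.57, 0.267]
force: [-0.3, -0.3, 0.4]
gripper_width: 0.0438
```

move_arm([
  {"x": 0, "y": 0, "z": 0, "ax": 0, "ay": 0, "az": 0},
  {"x": 0, "y": 0, "z": 0, "ax": 0, "ay": 0, "az": 0},
])

```text
clock: 2.3
ee_pos: [0.5761, 0.1238, 0.2153]
eef_rot: [1.805, 1.57, 2.235]
force: [0.9, 0.2, 0.3]
gripper_width: 0.0446
```

Run:
```python
from h import *
np.set_printoptions(precision=4,suppress=True)
o=status.get_obs(); print(o["ee_pos"],o["clock"],o["joint_pos"],o["qd"]);print(Rn.from_euler('xyz',o["eef_rot"]).as_matrix())
px,P=cap("wrist","w2")
W=np.array([[0.5022,0.2337,.061],[0.5381,0.1993,.061],[0.5743,.1651,.061],[.61,.1309,.061]]); print(proj(P,W))
```

```text
[0.5761 0.1238 0.2153] 2.3 [ 0.1151  0.1739  1.2548  0.0007  1.7133 -0.314 ] [ 0.0278 -0.0225  0.0103  0.0021  0.0003 -0.0002]
[[-0.0005 -0.4162  0.9093]
 [ 0.0006  0.9093  0.4162]
 [-1.      0.0008 -0.0002]]
[[300.9104  71.5998]
 [318.1135 116.4619]
 [334.4024 158.0864]
 [349.1995 196.6892]]
```

View pics/w2.png

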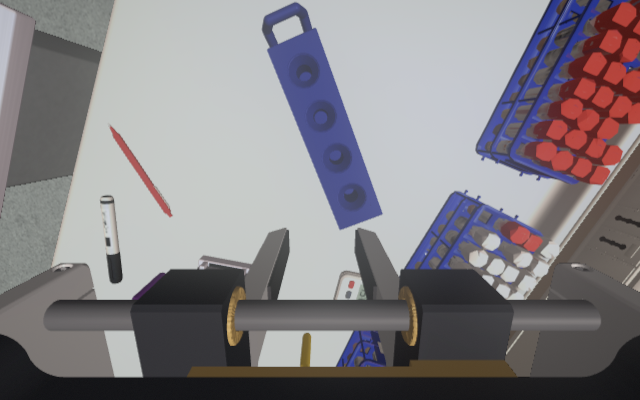

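Run:
```python
import cv2
a=cv2.imread("pics/w2.png")[40:235,260:390]
a=cv2.convertScaleAbs(a,alpha=1.5)
cv2.imwrite("pics/w2z.png",cv2.resize(a,None,fx=3,fy=3,interpolation=cv2.INTER_CUBIC))
```

```text
(no output)
```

View pics/w2z.png

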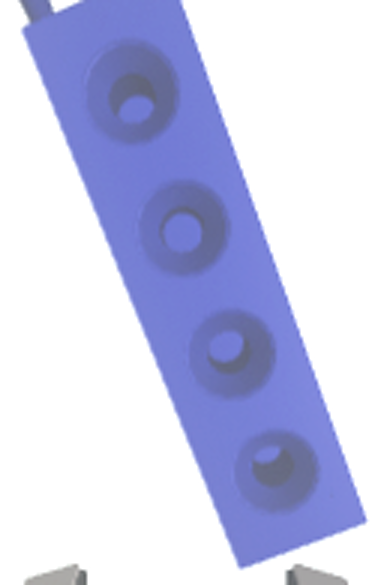

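Run:
```python
from h import *
np.set_printoptions(precision=4,suppress=True)
o=status.get_obs(); px,P=cap("wrist")
u=np.array([(133,91),(184,228),(233,354),(276,471)])/3+[260,40]
W=np.array([onplane(P,x,.061) for x in u]); print(W,np.linalg.norm(np.diff(W,axis=0),axis=1))
d=W[3]-W[0]; print(np.degrees(np.arctan2(d[1],d[0])),W.mean(0))
# which tool axis
```

```text
[[0.5047 0.2369 0.061 ]
 [0.5409 0.2018 0.061 ]
 [0.5775 0.1673 0.061 ]
 [0.6131 0.1325 0.061 ]] [0.0504 0.0503 0.0498]
-43.92309927417602 [0.559  0.1847 0.061 ]
```

move_arm([
  {"x": 0, "y": -0.04, "z": 0.01, "ax": 0, "ay": 0, "az": 0},
  {"x": 0, "y": -0.09, "z": 0.02, "ax": 0, "ay": 0, "az": 0},
  {"x": 0, "y": -0.14, "z": 0.03, "ax": 0, "ay": 0, "az": 0},
  {"x": 0, "y": -0.19, "z": 0.04, "ax": 0, "ay": 0, "az": 0},
  {"x": 0, "y": -0.24, "z": 0.04, "ax": 0, "ay": 0, "az": 0},
  {"x": 0, "y": -0.29, "z": 0.04, "ax": 0, "ay": 0, "az": 0},
  {"x": 0, "y": -0.34, "z": 0.04, "ax": 0, "ay": 0, "az": 0},
  {"x": 0, "y": -0.37, "z": 0.04, "ax": 0, "ay": 0, "az": 0},
  {"x": 0, "y": -0.37, "z": 0.04, "ax": 0, "ay": 0, "az": 0},
  {"x": 0, "y": -0.37, "z": 0.04, "ax": 0, "ay": 0, "az": 0},
])

```text
clock: 3.65
ee_pos: [0.5759, -0.2435, 0.2563]
eef_rot: [0.366, 1.569, 0.799]
force: [0.1, 0.0, -0.2]
gripper_width: 0.044
```

Run:
```python
from h import *
np.set_printoptions(precision=4,suppress=True)
o=status.get_obs(); print(o["ee_pos"],o["clock"]);print(Rn.from_euler('xyz',o["eef_rot"]).as_matrix())
px,P=cap("wrist","w3")
W=np.array([[0.5109,-.1006,.129],[.5228,-.1541,.129],[.5389,-.2198,.129],[.5508,-.272,.129]]); print(proj(P,W))
```

```text
[ 0.5759 -0.2435  0.2563] 3.65
[[ 0.0011 -0.4196  0.9077]
 [ 0.0011  0.9077  0.4196]
 [-1.      0.0006  0.0015]]
[[321.6383  36.7013]
 [310.0978  95.9128]
 [298.6123 161.9855]
 [289.6171 209.1705]]
```

View pics/w3.png

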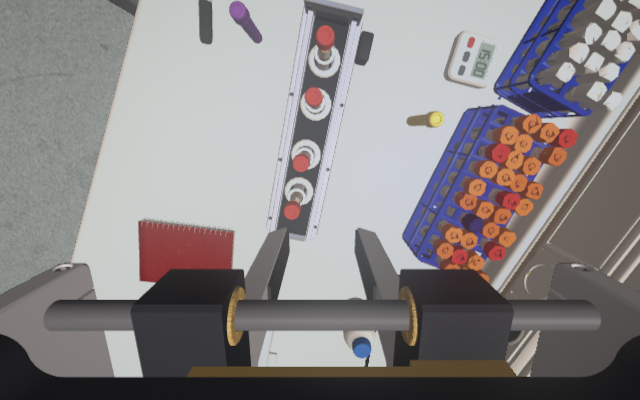

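```bash
cat >> h.py <<'E'
def redcaps(px,P,box=None,zc=.129):
    h=cv2.cvtColor(px,cv2.COLOR_RGB2HSV)
    m=(((h[...,0]<6)|(h[...,0]>174))&(h[...,1]>130)&(h[...,2]>90)).astype(np.uint8)
    n,l,s,c=cv2.connectedComponentsWithStats(m)
    return [(c[i],s[i,4],onplane(P,c[i],zc)) for i in range(1,n) if s[i,4]>25]
E
python3 - <<'E'
from h import *
np.set_printoptions(precision=4,suppress=True)
for n in("wrist","top"):
    px,P=cap(n)
    for r in redcaps(px,P): 
        if abs(r[2][0]-.53)<.05 and -.3<r[2][1]<-.05: print(n,*r)
E
```

```text
wrist [324.3878  29.3469] 49 [ 0.5107 -0.0937  0.129 ]
top [451.746  193.5238] 63 [ 0.5535 -0.2737  0.129 ]
top [425.9194 198.7581] 62 [ 0.541  -0.2203  0.129 ]
top [393.7344 205.375 ] 64 [ 0.5253 -0.1542  0.129 ]
top [367.2459 210.7049] 61 [ 0.5127 -0.1002  0.129 ]
```

```bash
sed -i 's/h\[...,1\]>130)&(h\[...,2\]>90)/h[...,1]>110)\&(h[...,2]>60)/; s/h\[...,0\]<6/h[...,0]<9/;s/h\[...,0\]>174/h[...,0]>170/' h.py
python3 - <<'E'
from h import *
np.set_printoptions(precision=4,suppress=True)
px,P=cap("wrist")
print(px[97,314],px[161,302],px[210,292])
for r in redcaps(px,P): 
    if abs(r[2][0]-.53)<.05 and -.3<r[2][1]<-.05: print(*r)
E
```

```text
[194 103 101] [196 104 102] [195 102  99]
[325.0445  35.1336] 292 [ 0.5134 -0.0982  0.129 ]
[313.3333  95.8421] 228 [ 0.5259 -0.1528  0.129 ]
[300.397  163.2864] 199 [ 0.5413 -0.2204  0.129 ]
[291.0939 211.4199] 181 [ 0.5535 -0.2739  0.129 ]
```

move_arm([
  {"x": -0.012, "y": -0.016, "z": 0, "ax": 0, "ay": 0, "az": 0},
  {"x": -0.0224, "y": -0.0303, "z": -0.02, "ax": 0, "ay": 0, "az": 0},
  {"x": -0.0224, "y": -0.0303, "z": -0.06, "ax": 0, "ay": 0, "az": 0},
  {"x": -0.0224, "y": -0.0303, "z": -0.1, "ax": 0, "ay": 0, "az": 0},
  {"x": -0.0224, "y": -0.0303, "z": -0.1, "ax": 0, "ay": 0, "az": 0},
  {"x": -0.0224, "y": -0.0303, "z": -0.1, "ax": 0, "ay": 0, "az": 0},
])

```text
clock: 4.6
ee_pos: [0.5539, -0.2748, 0.1582]
eef_rot: [-0.718, 1.568, -0.285]
force: [-0.2, -1.1, 0.7]
gripper_width: 0.0439
```

Run:
```python
from h import *
np.set_printoptions(precision=4,suppress=True)
o=status.get_obs(); print(o["ee_pos"],o["clock"])
px,P=cap("wrist","w4")
print(proj(P,np.r_[o["ee_pos"]]), proj(P,[.5535,-.2738,.129]))
for r in redcaps(px,P): 
    if abs(r[2][0]-.53)<.05 and -.3<r[2][1]<-.05: print(*r)
```

```text
[ 0.5539 -0.2748  0.1582] 4.6
[[320.6656 240.0127]] [[320.7104 224.0475]]
[360.8588  47.9097] 609 [ 0.5263 -0.1516  0.129 ]
[337.467  153.2445] 454 [ 0.5419 -0.2199  0.129 ]
[321.6977 224.4635] 397 [ 0.5543 -0.2738  0.129 ]
```

View pics/w4.png

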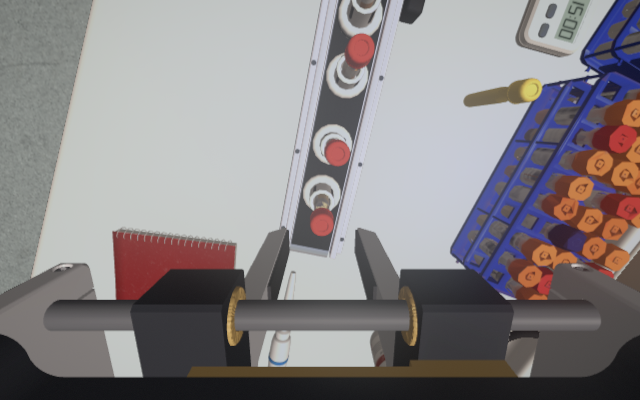

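Cap 4 is at (321.7,224.5), centred between the finger tips, so I'll descend and grip it.

move_arm([
  {"x": 0.0003, "y": 0.001, "z": -0.02, "ax": 0, "ay": 0, "az": 0},
  {"x": 0.0003, "y": 0.001, "z": -0.04, "ax": 0, "ay": 0, "az": 0},
  {"x": 0.0003, "y": 0.001, "z": -0.048, "ax": 0, "ay": 0, "az": 0},
  {"x": 0.0003, "y": 0.001, "z": -0.048, "ax": 0, "ay": 0, "az": 0},
])

```text
clock: 5.15
ee_pos: [0.5545, -0.2737, 0.1105]
eef_rot: [-0.749, 1.567, -0.316]
force: [0.8, 0.4, 0.4]
gripper_width: 0.0438
```

move_arm([
  {"x": 0, "y": 0, "z": 0, "ax": 0, "ay": 0, "az": 0},
  {"x": 0, "y": 0, "z": 0, "ax": 0, "ay": 0, "az": 0},
  {"x": 0, "y": 0, "z": 0, "ax": 0, "ay": 0, "az": 0},
  {"x": 0, "y": 0, "z": 0, "ax": 0, "ay": 0, "az": 0},
  {"x": 0, "y": 0, "z": 0, "ax": 0, "ay": 0, "az": 0},
], claw=0)

```text
clock: 5.78
ee_pos: [0.5548, -0.2739, 0.1111]
eef_rot: [-0.803, 1.566, -0.37]
force: [0.2, 0.1, 1.9]
gripper_width: 0.0174
```

move_arm([
  {"x": 0, "y": 0, "z": 0.02, "ax": 0, "ay": 0, "az": 0},
  {"x": 0, "y": 0, "z": 0.05, "ax": 0, "ay": 0, "az": 0},
  {"x": 0, "y": 0, "z": 0.09, "ax": 0, "ay": 0, "az": 0},
  {"x": 0, "y": 0, "z": 0.13, "ax": 0, "ay": 0, "az": 0},
  {"x": 0, "y": 0, "z": 0.15, "ax": 0, "ay": 0, "az": 0},
  {"x": 0.004, "y": 0.03, "z": 0.15, "ax": 0, "ay": 0, "az": 0},
  {"x": 0.011, "y": 0.08, "z": 0.15, "ax": 0, "ay": 0, "az": 0},
  {"x": 0.018, "y": 0.13, "z": 0.15, "ax": 0, "ay": 0, "az": 0},
  {"x": 0.025, "y": 0.18, "z": 0.15, "ax": 0, "ay": 0, "az": 0},
  {"x": 0.032, "y": 0.23, "z": 0.15, "ax": 0, "ay": 0, "az": 0},
])

```text
clock: 7.02
ee_pos: [0.5867, -0.0423, 0.2608]
eef_rot: [-0.807, 1.566, -0.374]
force: [-0.6, 2.0, -0.5]
gripper_width: 0.0179
```

move_arm([
  {"x": 0.007, "y": 0.05, "z": 0, "ax": 0, "ay": 0, "az": 0},
  {"x": 0.014, "y": 0.1, "z": 0, "ax": 0, "ay": 0, "az": 0},
  {"x": 0.021, "y": 0.14, "z": 0, "ax": 0, "ay": 0, "az": 0},
  {"x": 0.025, "y": 0.165, "z": 0, "ax": 0, "ay": 0, "az": 0},
  {"x": 0.026, "y": 0.172, "z": 0, "ax": 0, "ay": 0, "az": 0},
  {"x": 0.026, "y": 0.172, "z": 0, "ax": 0, "ay": 0, "az": 0},
])

```text
clock: 7.78
ee_pos: [0.6126, 0.1294, 0.2605]
eef_rot: [-0.994, 1.566, -0.561]
force: [0.1, 0.2, 0.8]
gripper_width: 0.0178
```

Run:
```python
from h import *
np.set_printoptions(precision=4,suppress=True)
o=status.get_obs(); print(o["ee_pos"],o["clock"])
print(Rn.from_euler('xyz',o["eef_rot"]).as_matrix())
px,P=cap("wrist","w5")
px,P=cap("scene","s5");px,P=cap("top","t5")
```

```text
[0.6126 0.1294 0.2605] 7.775
[[ 0.0038 -0.4197  0.9077]
 [-0.0024  0.9077  0.4197]
 [-1.     -0.0037  0.0024]]
```

View pics/w5.png

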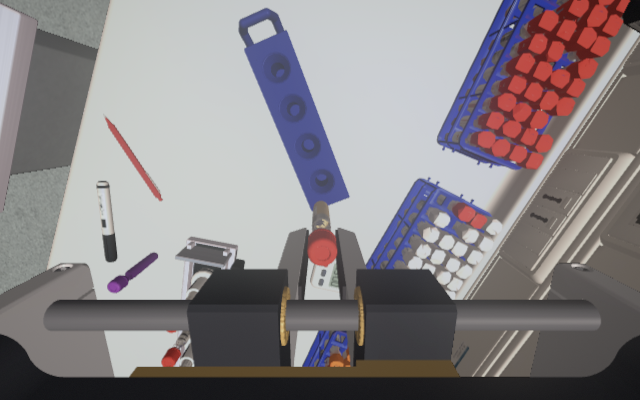

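View pics/s5.png

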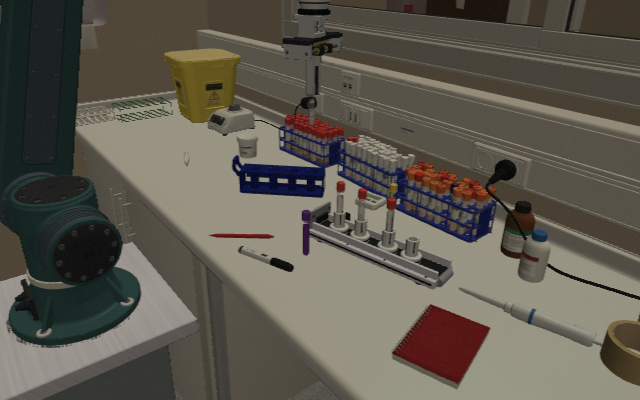

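Run:
```python
from h import *
np.set_printoptions(precision=4,suppress=True)
o=status.get_obs(); px,P=cap("wrist")
for u in [(278,66),(294,107),(309,144),(322,180)]: print(onplane(P,u,.061))
R=Rn.from_euler('xyz',o["eef_rot"]).as_matrix()
print("foot",proj(P,o["ee_pos"]+R[:,0]*.074),"cap",proj(P,o["ee_pos"]-R[:,0]*.01))
a=cv2.imread("pics/w5.png")[40:280,230:400]
cv2.imwrite("pics/w5z.png",cv2.resize(cv2.convertScaleAbs(a,alpha=1.5),None,fx=2.5,fy=2.5,interpolation=cv2.INTER_CUBIC))
```

```text
[0.5058 0.2375 0.061 ]
[0.5421 0.2021 0.061 ]
[0.5778 0.1683 0.061 ]
[0.613  0.1323 0.061 ]
foot [[320.8823 209.1715]] cap [[320.6225 246.0415]]
```

View pics/w5z.png

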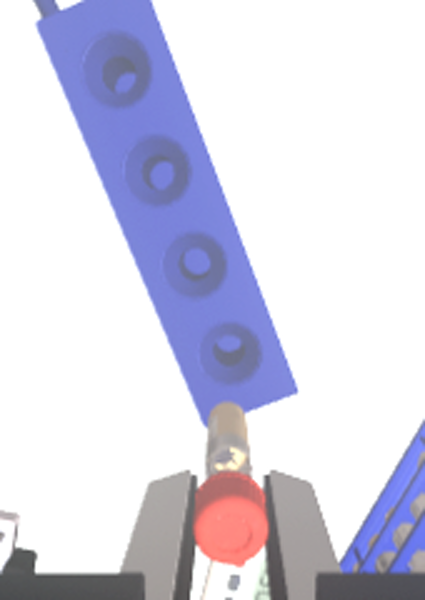

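move_arm([
  {"x": -0.0003, "y": 0.0026, "z": -0.02, "ax": 0, "ay": 0, "az": 0},
  {"x": -0.0003, "y": 0.0026, "z": -0.05, "ax": 0, "ay": 0, "az": 0},
  {"x": -0.0003, "y": 0.0026, "z": -0.08, "ax": 0, "ay": 0, "az": 0},
  {"x": -0.0003, "y": 0.0026, "z": -0.105, "ax": 0, "ay": 0, "az": 0},
  {"x": -0.0003, "y": 0.0026, "z": -0.112, "ax": 0, "ay": 0, "az": 0},
  {"x": -0.0003, "y": 0.0026, "z": -0.112, "ax": 0, "ay": 0, "az": 0},
])

```text
clock: 8.72
ee_pos: [0.6125, 0.1305, 0.1491]
eef_rot: [-0.871, 1.566, -0.441]
force: [0.1, 0.0, 0.4]
gripper_width: 0.0177
```

Run:
```python
from h import *
np.set_printoptions(precision=4,suppress=True)
o=status.get_obs(); print(o["ee_pos"],o["clock"])
R=Rn.from_euler('xyz',o["eef_rot"]).as_matrix(); print(R[:,0])
px,P=cap("wrist","w6")
print("foot",proj(P,o["ee_pos"]+R[:,0]*.074),"well",proj(P,[.6124,.132,.061]))
a=cv2.imread("pics/w6.png")[130:290,240:400]
cv2.imwrite("pics/w6z.png",cv2.resize(cv2.convertScaleAbs(a,alpha=1.5),None,fx=3.5,fy=3.5,interpolation=cv2.INTER_CUBIC))
```

```text
[0.6125 0.1305 0.1491] 8.725
[ 0.0044 -0.0021 -1.    ]
foot [[320.8819 209.1722]] well [[321.1822 203.403 ]]
```

View pics/w6z.png

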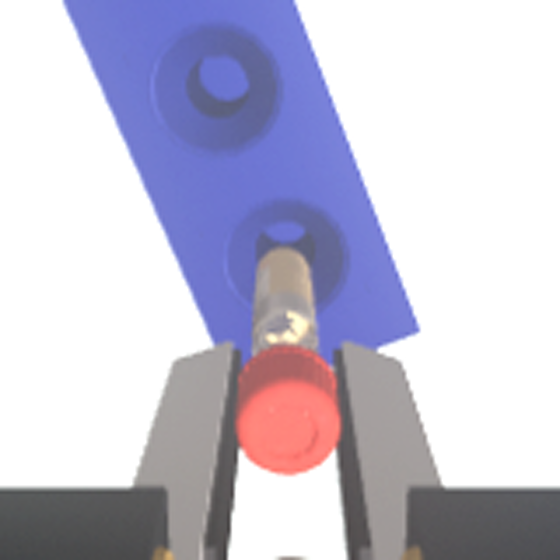

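move_arm([
  {"x": 0.0004, "y": 0.003, "z": 0, "ax": 0, "ay": 0, "az": 0},
  {"x": 0.0004, "y": 0.003, "z": -0.006, "ax": 0, "ay": 0, "az": 0},
  {"x": 0.0004, "y": 0.003, "z": -0.014, "ax": 0, "ay": 0, "az": 0},
  {"x": 0.0004, "y": 0.003, "z": -0.022, "ax": 0, "ay": 0, "az": 0},
  {"x": 0.0004, "y": 0.003, "z": -0.03, "ax": 0, "ay": 0, "az": 0},
  {"x": 0.0004, "y": 0.003, "z": -0.03, "ax": 0, "ay": 0, "az": 0},
])

```text
clock: 9.52
ee_pos: [0.6131, 0.1337, 0.1195]
eef_rot: [-0.763, 1.565, -0.332]
force: [-0.3, 0.6, -1.4]
gripper_width: 0.0174
```

move_arm([
  {"x": 0, "y": -0.001, "z": -0.008, "ax": 0, "ay": 0, "az": 0},
  {"x": 0, "y": -0.001, "z": -0.016, "ax": 0, "ay": 0, "az": 0},
  {"x": 0, "y": -0.001, "z": -0.024, "ax": 0, "ay": 0, "az": 0},
  {"x": 0, "y": -0.001, "z": -0.03, "ax": 0, "ay": 0, "az": 0},
  {"x": 0, "y": -0.001, "z": -0.03, "ax": 0, "ay": 0, "az": 0},
])

```text
clock: 10.15
ee_pos: [0.6127, 0.1327, 0.0885]
eef_rot: [-0.887, 1.566, -0.456]
force: [1.8, -0.1, -0.3]
gripper_width: 0.0176
```

Going down well: the foot should be about 5 mm above the floor.

move_arm([
  {"x": 0, "y": 0, "z": -0.002, "ax": 0, "ay": 0, "az": 0},
  {"x": 0, "y": 0, "z": -0.004, "ax": 0, "ay": 0, "az": 0},
  {"x": 0, "y": 0, "z": -0.006, "ax": 0, "ay": 0, "az": 0},
  {"x": 0, "y": 0, "z": -0.006, "ax": 0, "ay": 0, "az": 0},
])

```text
clock: 10.65
ee_pos: [0.613, 0.1327, 0.083]
eef_rot: [-0.801, 1.566, -0.371]
force: [0.3, 0.2, 0.8]
gripper_width: 0.018
```

move_arm([
  {"x": 0, "y": 0, "z": -0.001, "ax": 0, "ay": 0, "az": 0},
  {"x": 0, "y": 0, "z": -0.0015, "ax": 0, "ay": 0, "az": 0},
  {"x": 0, "y": 0, "z": -0.0015, "ax": 0, "ay": 0, "az": 0},
])

```text
clock: 11.02
ee_pos: [0.6134, 0.1326, 0.0828]
eef_rot: [-0.719, 1.564, -0.289]
force: [-0.7, -0.8, 4.6]
gripper_width: 0.0177
```

Contact with the floor, 4.6 N upward. Release, then lift.

move_arm([
  {"x": 0, "y": 0, "z": 0, "ax": 0, "ay": 0, "az": 0},
  {"x": 0, "y": 0, "z": 0, "ax": 0, "ay": 0, "az": 0},
  {"x": 0, "y": 0, "z": 0, "ax": 0, "ay": 0, "az": 0},
  {"x": 0, "y": 0, "z": 0, "ax": 0, "ay": 0, "az": 0},
], claw=0.044)

```text
clock: 11.52
ee_pos: [0.6132, 0.1326, 0.0824]
eef_rot: [-0.763, 1.565, -0.332]
force: [0.1, 0.1, -0.0]
gripper_width: 0.044
```

move_arm([
  {"x": 0, "y": 0, "z": 0.02, "ax": 0, "ay": 0, "az": 0},
  {"x": 0, "y": 0, "z": 0.05, "ax": 0, "ay": 0, "az": 0},
  {"x": 0, "y": 0, "z": 0.09, "ax": 0, "ay": 0, "az": 0},
  {"x": 0, "y": -0.01, "z": 0.1, "ax": 0, "ay": 0, "az": 0},
  {"x": -0.008, "y": -0.05, "z": 0.1, "ax": 0, "ay": 0, "az": 0},
  {"x": -0.018, "y": -0.1, "z": 0.1, "ax": 0, "ay": 0, "az": 0},
  {"x": -0.028, "y": -0.15, "z": 0.1, "ax": 0, "ay": 0, "az": 0},
  {"x": -0.038, "y": -0.2, "z": 0.1, "ax": 0, "ay": 0, "az": 0},
  {"x": -0.048, "y": -0.25, "z": 0.1, "ax": 0, "ay": 0, "az": 0},
  {"x": -0.06, "y": -0.3, "z": 0.1, "ax": 0, "ay": 0, "az": 0},
])

```text
clock: 12.78
ee_pos: [0.552, -0.1694, 0.1816]
eef_rot: [-0.812, 1.566, -0.382]
force: [0.6, -0.9, -0.6]
gripper_width: 0.044
```

move_arm([
  {"x": -0.0055, "y": -0.026, "z": 0, "ax": 0.002, "ay": 0.004, "az": 0},
  {"x": -0.0105, "y": -0.0508, "z": -0.01, "ax": 0.002, "ay": 0.004, "az": 0},
  {"x": -0.0105, "y": -0.0508, "z": -0.022, "ax": 0.002, "ay": 0.004, "az": 0},
  {"x": -0.0105, "y": -0.0508, "z": -0.022, "ax": 0.002, "ay": 0.004, "az": 0},
  {"x": -0.0105, "y": -0.0508, "z": -0.022, "ax": 0.002, "ay": 0.004, "az": 0},
])

```text
clock: 13.4
ee_pos: [0.5417, -0.2191, 0.1596]
eef_rot: [0.556, 1.57, 0.987]
force: [-0.3, -0.6, 0.1]
gripper_width: 0.0439
```

```bash
cat > chk.py <<'E'
from h import *
import sys
np.set_printoptions(precision=4,suppress=True)
o=status.get_obs(); R=Rn.from_euler('xyz',o["eef_rot"]).as_matrix(); print(o["ee_pos"],o["clock"],R[:,0])
px,P=cap("wrist",sys.argv[1])
for r in redcaps(px,P): 
    if abs(r[2][0]-.53)<.05 and -.3<r[2][1]<-.05: print(*r)
E
python3 chk.py w7
```

```text
[ 0.5417 -0.2191  0.1596] 13.4 [ 0.0004  0.0006 -1.    ]
[358.617   51.7218] 611 [ 0.5138 -0.0981  0.129 ]
[339.7041 137.0043] 463 [ 0.5263 -0.1532  0.129 ]
[320.0897 227.5541] 379 [ 0.5422 -0.2214  0.129 ]
```

View pics/w7.png

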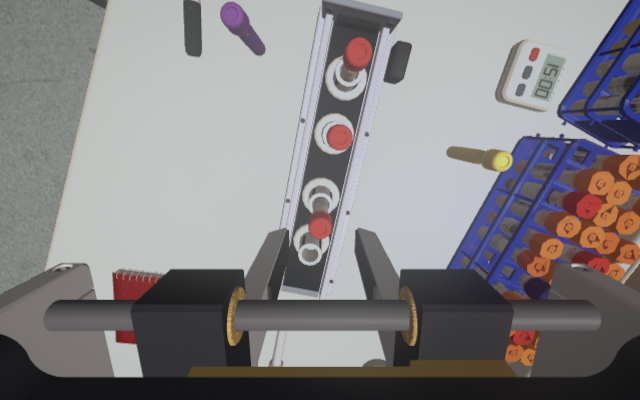

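move_arm([
  {"x": -0.0003, "y": -0.0018, "z": -0.02, "ax": 0, "ay": 0, "az": 0},
  {"x": -0.0003, "y": -0.0018, "z": -0.04, "ax": 0, "ay": 0, "az": 0},
  {"x": -0.0003, "y": -0.0018, "z": -0.049, "ax": 0, "ay": 0, "az": 0},
  {"x": -0.0003, "y": -0.0018, "z": -0.049, "ax": 0, "ay": 0, "az": 0},
])

```text
clock: 13.95
ee_pos: [0.5416, -0.2205, 0.1108]
eef_rot: [0.523, 1.57, 0.956]
force: [-0.1, 0.1, -0.7]
gripper_width: 0.0442
```

move_arm([
  {"x": 0, "y": 0, "z": 0, "ax": 0, "ay": 0, "az": 0},
  {"x": 0, "y": 0, "z": 0, "ax": 0, "ay": 0, "az": 0},
  {"x": 0, "y": 0, "z": 0, "ax": 0, "ay": 0, "az": 0},
  {"x": 0, "y": 0, "z": 0, "ax": 0, "ay": 0, "az": 0},
  {"x": 0, "y": 0, "z": 0, "ax": 0, "ay": 0, "az": 0},
], claw=0)

```text
clock: 14.58
ee_pos: [0.5418, -0.2207, 0.1114]
eef_rot: [-0.445, 1.57, -0.013]
force: [0.0, -0.5, 1.9]
gripper_width: 0.0177
```

move_arm([
  {"x": 0, "y": 0, "z": 0.02, "ax": 0, "ay": 0, "az": 0},
  {"x": 0, "y": 0, "z": 0.05, "ax": 0, "ay": 0, "az": 0},
  {"x": 0, "y": 0, "z": 0.09, "ax": 0, "ay": 0, "az": 0},
  {"x": 0, "y": 0, "z": 0.13, "ax": 0, "ay": 0, "az": 0},
  {"x": 0, "y": 0, "z": 0.15, "ax": 0, "ay": 0, "az": 0},
  {"x": 0.003, "y": 0.03, "z": 0.15, "ax": 0, "ay": 0, "az": 0},
  {"x": 0.007, "y": 0.08, "z": 0.15, "ax": 0, "ay": 0, "az": 0},
  {"x": 0.012, "y": 0.13, "z": 0.15, "ax": 0, "ay": 0, "az": 0},
  {"x": 0.016, "y": 0.18, "z": 0.15, "ax": 0, "ay": 0, "az": 0},
  {"x": 0.021, "y": 0.23, "z": 0.15, "ax": 0, "ay": 0, "az": 0},
])

```text
clock: 15.82
ee_pos: [0.5626, 0.0109, 0.2611]
eef_rot: [-0.356, 1.57, 0.077]
force: [-0.2, -0.6, 0.6]
gripper_width: 0.0175
```

move_arm([
  {"x": 0.005, "y": 0.05, "z": 0, "ax": 0, "ay": 0, "az": 0},
  {"x": 0.009, "y": 0.1, "z": 0, "ax": 0, "ay": 0, "az": 0},
  {"x": 0.013, "y": 0.14, "z": 0, "ax": 0, "ay": 0, "az": 0},
  {"x": 0.0145, "y": 0.156, "z": 0, "ax": 0, "ay": 0, "az": 0},
  {"x": 0.0145, "y": 0.158, "z": -0.02, "ax": 0, "ay": 0, "az": 0},
  {"x": 0.0145, "y": 0.158, "z": -0.05, "ax": 0, "ay": 0, "az": 0},
  {"x": 0.0145, "y": 0.158, "z": -0.08, "ax": 0, "ay": 0, "az": 0},
  {"x": 0.0145, "y": 0.158, "z": -0.105, "ax": 0, "ay": 0, "az": 0},
  {"x": 0.0145, "y": 0.158, "z": -0.11, "ax": 0, "ay": 0, "az": 0},
  {"x": 0.0145, "y": 0.158, "z": -0.11, "ax": 0, "ay": 0, "az": 0},
])

```text
clock: 17.08
ee_pos: [0.5774, 0.1682, 0.1514]
eef_rot: [-0.59, 1.57, -0.158]
force: [1.0, 0.2, -0.2]
gripper_width: 0.0177
```

Run:
```python
from h import *
np.set_printoptions(precision=4,suppress=True)
o=status.get_obs(); print(o["ee_pos"],o["clock"])
R=Rn.from_euler('xyz',o["eef_rot"]).as_matrix(); print(R[:,0])
px,P=cap("wrist","w8")
print("foot",proj(P,o["ee_pos"]+R[:,0]*.075),"well",proj(P,[.5769,.1673,.061]))
a=cv2.imread("pics/w8.png")[130:290,240:400]
cv2.imwrite("pics/w8z.png",cv2.resize(cv2.convertScaleAbs(a,alpha=1.5),None,fx=3.5,fy=3.5,interpolation=cv2.INTER_CUBIC))
```

```text
[0.5774 0.1682 0.1514] 17.075
[ 0.0011 -0.0002 -1.    ]
foot [[320.8835 208.8677]] well [[319.9812 205.0482]]
```

View pics/w8z.png

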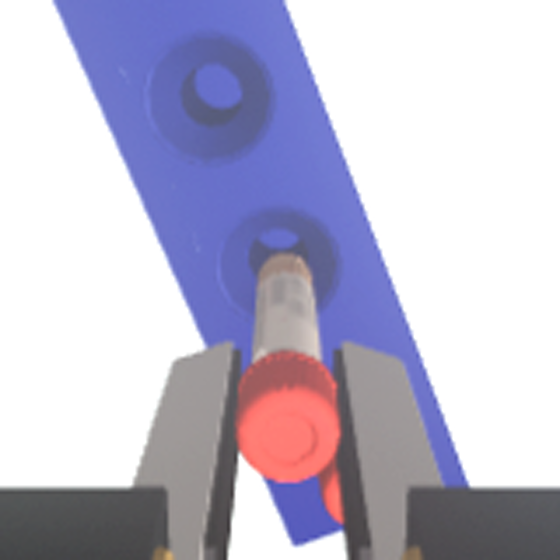

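move_arm([
  {"x": -0.0007, "y": -0.0008, "z": 0, "ax": 0, "ay": 0, "az": 0},
  {"x": -0.0007, "y": -0.0008, "z": -0.008, "ax": 0, "ay": 0, "az": 0},
  {"x": -0.0007, "y": -0.0008, "z": -0.016, "ax": 0, "ay": 0, "az": 0},
  {"x": -0.0007, "y": -0.0008, "z": -0.024, "ax": 0, "ay": 0, "az": 0},
  {"x": -0.0007, "y": -0.0008, "z": -0.032, "ax": 0, "ay": 0, "az": 0},
  {"x": -0.0007, "y": -0.0008, "z": -0.04, "ax": 0, "ay": 0, "az": 0},
  {"x": -0.0007, "y": -0.0008, "z": -0.048, "ax": 0, "ay": 0, "az": 0},
  {"x": -0.0007, "y": -0.0008, "z": -0.056, "ax": 0, "ay": 0, "az": 0},
  {"x": -0.0007, "y": -0.0008, "z": -0.062, "ax": 0, "ay": 0, "az": 0},
  {"x": -0.0007, "y": -0.0008, "z": -0.062, "ax": 0, "ay": 0, "az": 0},
])

```text
clock: 18.38
ee_pos: [0.5766, 0.1676, 0.0894]
eef_rot: [-0.439, 1.57, -0.007]
force: [-0.5, -1.0, -1.6]
gripper_width: 0.0182
```

move_arm([
  {"x": 0, "y": 0, "z": -0.002, "ax": 0, "ay": 0, "az": 0},
  {"x": 0, "y": 0, "z": -0.004, "ax": 0, "ay": 0, "az": 0},
  {"x": 0, "y": 0, "z": -0.006, "ax": 0, "ay": 0, "az": 0},
  {"x": 0, "y": 0, "z": -0.007, "ax": 0, "ay": 0, "az": 0},
  {"x": 0, "y": 0, "z": -0.007, "ax": 0, "ay": 0, "az": 0},
])

```text
clock: 19.0
ee_pos: [0.5769, 0.1675, 0.0835]
eef_rot: [-0.465, 1.568, -0.033]
force: [-1.3, -2.3, 4.8]
gripper_width: 0.0174
```

Contact with the floor at TCP z 0.0835 and 4.8 N. Release, lift, and go to tube 2.

move_arm([
  {"x": 0, "y": 0, "z": 0, "ax": 0, "ay": 0, "az": 0},
  {"x": 0, "y": 0, "z": 0, "ax": 0, "ay": 0, "az": 0},
  {"x": 0, "y": 0, "z": 0, "ax": 0, "ay": 0, "az": 0},
  {"x": 0, "y": 0, "z": 0, "ax": 0, "ay": 0, "az": 0},
], claw=0.04)

```text
clock: 19.5
ee_pos: [0.5768, 0.1676, 0.0831]
eef_rot: [-0.413, 1.569, 0.018]
force: [-0.6, 0.3, 0.2]
gripper_width: 0.0398
```

move_arm([
  {"x": 0, "y": 0, "z": 0.02, "ax": 0, "ay": 0, "az": 0},
  {"x": 0, "y": 0, "z": 0.05, "ax": 0, "ay": 0, "az": 0},
  {"x": 0, "y": 0, "z": 0.09, "ax": 0, "ay": 0, "az": 0},
  {"x": 0, "y": -0.01, "z": 0.1, "ax": 0, "ay": 0, "az": 0},
  {"x": -0.008, "y": -0.05, "z": 0.1, "ax": 0, "ay": 0, "az": 0},
  {"x": -0.016, "y": -0.1, "z": 0.1, "ax": 0, "ay": 0, "az": 0},
  {"x": -0.024, "y": -0.15, "z": 0.1, "ax": 0, "ay": 0, "az": 0},
  {"x": -0.032, "y": -0.2, "z": 0.1, "ax": 0, "ay": 0, "az": 0},
  {"x": -0.04, "y": -0.25, "z": 0.1, "ax": 0, "ay": 0, "az": 0},
  {"x": -0.046, "y": -0.29, "z": 0.1, "ax": 0, "ay": 0, "az": 0},
])

```text
clock: 20.75
ee_pos: [0.5294, -0.1247, 0.1814]
eef_rot: [1.951, 1.57, 2.381]
force: [0.7, 0.0, 0.7]
gripper_width: 0.0401
```

move_arm([
  {"x": -0.0034, "y": -0.0285, "z": 0, "ax": 0, "ay": 0, "az": 0},
  {"x": -0.0034, "y": -0.0285, "z": -0.01, "ax": 0, "ay": 0, "az": 0},
  {"x": -0.0034, "y": -0.0285, "z": -0.022, "ax": 0, "ay": 0, "az": 0},
  {"x": -0.0034, "y": -0.0285, "z": -0.022, "ax": 0, "ay": 0, "az": 0},
  {"x": -0.0034, "y": -0.0285, "z": -0.022, "ax": 0, "ay": 0, "az": 0},
])

```text
clock: 21.38
ee_pos: [0.5261, -0.1522, 0.1592]
eef_rot: [1.954, 1.57, 2.386]
force: [0.5, -0.0, 0.6]
gripper_width: 0.0399
```

```bash
python3 chk.py w9
```

```text
[ 0.5261 -0.1522  0.1592] 21.375 [-0.0006  0.0006 -1.    ]
[335.8665 156.8315] 457 [ 0.5142 -0.1001  0.129 ]
[320.393  228.5149] 402 [ 0.527  -0.1549  0.129 ]
```

View pics/w9.png

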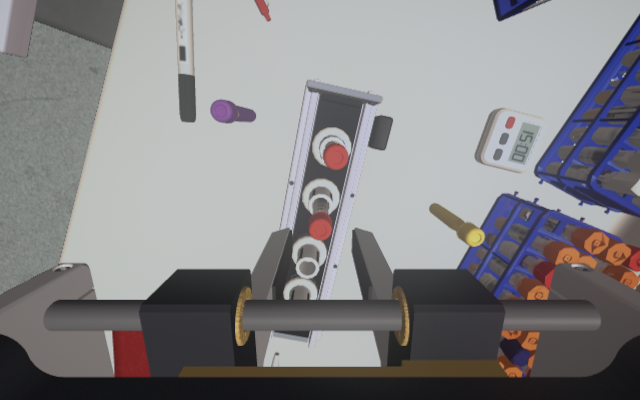

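Cap 2 is centred at (320,228). Descend with dy ≈ -0.002 and grip.

move_arm([
  {"x": 0.0002, "y": -0.002, "z": -0.02, "ax": 0, "ay": 0, "az": 0},
  {"x": 0.0002, "y": -0.002, "z": -0.04, "ax": 0, "ay": 0, "az": 0},
  {"x": 0.0002, "y": -0.002, "z": -0.0485, "ax": 0, "ay": 0, "az": 0},
  {"x": 0.0002, "y": -0.002, "z": -0.0485, "ax": 0, "ay": 0, "az": 0},
])

```text
clock: 21.92
ee_pos: [0.5265, -0.1541, 0.111]
eef_rot: [1.911, 1.57, 2.343]
force: [1.0, -0.5, 0.2]
gripper_width: 0.0401
```

move_arm([
  {"x": 0, "y": 0, "z": 0, "ax": 0, "ay": 0, "az": 0},
  {"x": 0, "y": 0, "z": 0, "ax": 0, "ay": 0, "az": 0},
  {"x": 0, "y": 0, "z": 0, "ax": 0, "ay": 0, "az": 0},
  {"x": 0, "y": 0, "z": 0, "ax": 0, "ay": 0, "az": 0},
  {"x": 0, "y": 0, "z": 0, "ax": 0, "ay": 0, "az": 0},
], claw=0)

```text
clock: 22.55
ee_pos: [0.5269, -0.1542, 0.1117]
eef_rot: [-0.505, 1.57, -0.073]
force: [-0.3, -0.4, 3.2]
gripper_width: 0.0181
```

move_arm([
  {"x": 0, "y": 0, "z": 0.02, "ax": 0, "ay": 0, "az": 0},
  {"x": 0, "y": 0, "z": 0.05, "ax": 0, "ay": 0, "az": 0},
  {"x": 0, "y": 0, "z": 0.09, "ax": 0, "ay": 0, "az": 0},
  {"x": 0, "y": 0, "z": 0.13, "ax": 0, "ay": 0, "az": 0},
  {"x": 0, "y": 0, "z": 0.15, "ax": 0, "ay": 0, "az": 0},
  {"x": 0.001, "y": 0.03, "z": 0.15, "ax": 0, "ay": 0, "az": 0},
  {"x": 0.003, "y": 0.08, "z": 0.15, "ax": 0, "ay": 0, "az": 0},
  {"x": 0.005, "y": 0.13, "z": 0.15, "ax": 0, "ay": 0, "az": 0},
  {"x": 0.007, "y": 0.18, "z": 0.15, "ax": 0, "ay": 0, "az": 0},
  {"x": 0.009, "y": 0.23, "z": 0.15, "ax": 0, "ay": 0, "az": 0},
])

```text
clock: 23.8
ee_pos: [0.5355, 0.0773, 0.2613]
eef_rot: [-1.05, 1.571, -0.618]
force: [1.0, -0.0, 0.5]
gripper_width: 0.0176
```

move_arm([
  {"x": 0.002, "y": 0.04, "z": 0, "ax": 0, "ay": 0, "az": 0},
  {"x": 0.003, "y": 0.08, "z": 0, "ax": 0, "ay": 0, "az": 0},
  {"x": 0.0045, "y": 0.11, "z": 0, "ax": 0, "ay": 0, "az": 0},
  {"x": 0.0047, "y": 0.1245, "z": 0, "ax": 0, "ay": 0, "az": 0},
  {"x": 0.0047, "y": 0.1245, "z": -0.02, "ax": 0, "ay": 0, "az": 0},
  {"x": 0.0047, "y": 0.1245, "z": -0.05, "ax": 0, "ay": 0, "az": 0},
  {"x": 0.0047, "y": 0.1245, "z": -0.08, "ax": 0, "ay": 0, "az": 0},
  {"x": 0.0047, "y": 0.1245, "z": -0.105, "ax": 0, "ay": 0, "az": 0},
  {"x": 0.0047, "y": 0.1245, "z": -0.11, "ax": 0, "ay": 0, "az": 0},
  {"x": 0.0047, "y": 0.1245, "z": -0.11, "ax": 0, "ay": 0, "az": 0},
])

```text
clock: 25.05
ee_pos: [0.5404, 0.2014, 0.1515]
eef_rot: [-1.488, 1.571, -1.057]
force: [0.4, -0.2, -0.6]
gripper_width: 0.0179
```

```bash
cat > chw.py <<'E'
from h import *
import sys
np.set_printoptions(precision=4,suppress=True)
n=sys.argv[1]; w=[float(v) for v in sys.argv[2:4]]
o=status.get_obs(); print(o["ee_pos"],o["clock"])
R=Rn.from_euler('xyz',o["eef_rot"]).as_matrix(); print(R[:,0])
px,P=cap("wrist",n)
f=lambda p:((p-[240,130])*3.5).round(1)
print("foot",f(proj(P,o["ee_pos"]+R[:,0]*.075)),"well",f(proj(P,w+[.061])))
a=cv2.imread(f"pics/{n}.png")[130:290,240:400]
cv2.imwrite(f"pics/{n}z.png",cv2.resize(cv2.convertScaleAbs(a,alpha=1.5),None,fx=3.5,fy=3.5,interpolation=cv2.INTER_CUBIC))
E
python3 chw.py w10 .5408 .2019
```

```text
[0.5404 0.2014 0.1515] 25.05
[ 0.0001 -0.0002 -1.    ]
foot [[283.1 276. ]] well [[285.2 259.3]]
```

View pics/w10z.png

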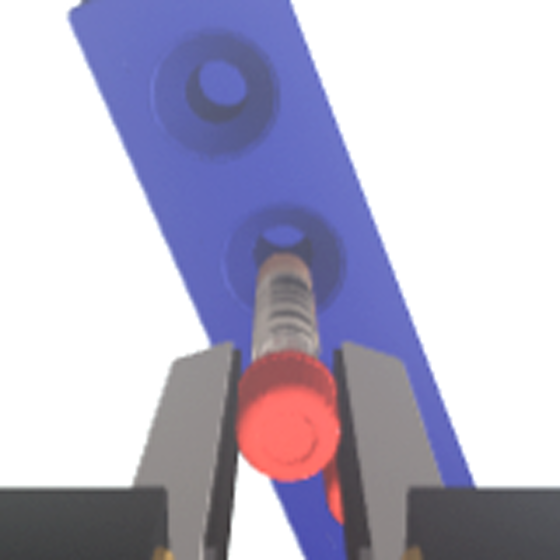

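The well mouth is centred at (285,263) in the zoomed crop with the foot at 285, so it's aligned. Lower it.

move_arm([
  {"x": 0.0003, "y": 0.0003, "z": -0.004, "ax": 0, "ay": 0, "az": 0},
  {"x": 0.0003, "y": 0.0003, "z": -0.01, "ax": 0, "ay": 0, "az": 0},
  {"x": 0.0003, "y": 0.0003, "z": -0.017, "ax": 0, "ay": 0, "az": 0},
  {"x": 0.0003, "y": 0.0003, "z": -0.024, "ax": 0, "ay": 0, "az": 0},
  {"x": 0.0003, "y": 0.0003, "z": -0.032, "ax": 0, "ay": 0, "az": 0},
  {"x": 0.0003, "y": 0.0003, "z": -0.04, "ax": 0, "ay": 0, "az": 0},
  {"x": 0.0003, "y": 0.0003, "z": -0.048, "ax": 0, "ay": 0, "az": 0},
  {"x": 0.0003, "y": 0.0003, "z": -0.056, "ax": 0, "ay": 0, "az": 0},
  {"x": 0.0003, "y": 0.0003, "z": -0.062, "ax": 0, "ay": 0, "az": 0},
  {"x": 0.0003, "y": 0.0003, "z": -0.062, "ax": 0, "ay": 0, "az": 0},
])

```text
clock: 26.35
ee_pos: [0.5407, 0.2017, 0.0895]
eef_rot: [-0.972, 1.57, -0.541]
force: [-0.2, -0.3, -0.7]
gripper_width: 0.0176
```

move_arm([
  {"x": 0, "y": 0, "z": -0.002, "ax": 0, "ay": 0, "az": 0},
  {"x": 0, "y": 0, "z": -0.004, "ax": 0, "ay": 0, "az": 0},
  {"x": 0, "y": 0, "z": -0.006, "ax": 0, "ay": 0, "az": 0},
  {"x": 0, "y": 0, "z": -0.007, "ax": 0, "ay": 0, "az": 0},
  {"x": 0, "y": 0, "z": -0.007, "ax": 0, "ay": 0, "az": 0},
])

```text
clock: 26.98
ee_pos: [0.5411, 0.2018, 0.0838]
eef_rot: [-0.442, 1.569, -0.011]
force: [-1.3, -1.8, 5.3]
gripper_width: 0.0176
```

On the floor at 5.3 N. Release and go for tube 1 at about (0.514,-0.100).

move_arm([
  {"x": 0, "y": 0, "z": 0, "ax": 0, "ay": 0, "az": 0},
  {"x": 0, "y": 0, "z": 0, "ax": 0, "ay": 0, "az": 0},
  {"x": 0, "y": 0, "z": 0, "ax": 0, "ay": 0, "az": 0},
  {"x": 0, "y": 0, "z": 0, "ax": 0, "ay": 0, "az": 0},
], claw=0.04)

```text
clock: 27.48
ee_pos: [0.541, 0.2018, 0.0834]
eef_rot: [-0.443, 1.57, -0.012]
force: [-0.2, -0.7, -0.1]
gripper_width: 0.0401
```

move_arm([
  {"x": 0, "y": 0, "z": 0.02, "ax": 0, "ay": 0, "az": 0},
  {"x": 0, "y": 0, "z": 0.05, "ax": 0, "ay": 0, "az": 0},
  {"x": 0, "y": 0, "z": 0.09, "ax": 0, "ay": 0, "az": 0},
  {"x": 0, "y": -0.01, "z": 0.1, "ax": 0, "ay": 0, "az": 0},
  {"x": -0.004, "y": -0.05, "z": 0.1, "ax": 0, "ay": 0, "az": 0},
  {"x": -0.009, "y": -0.1, "z": 0.1, "ax": 0, "ay": 0, "az": 0},
  {"x": -0.014, "y": -0.15, "z": 0.1, "ax": 0, "ay": 0, "az": 0},
  {"x": -0.018, "y": -0.2, "z": 0.1, "ax": 0, "ay": 0, "az": 0},
  {"x": -0.023, "y": -0.25, "z": 0.1, "ax": 0, "ay": 0, "az": 0},
  {"x": -0.026, "y": -0.28, "z": 0.1, "ax": 0, "ay": 0, "az": 0},
])

```text
clock: 28.72
ee_pos: [0.5136, -0.0808, 0.1817]
eef_rot: [2.717, 1.57, -3.137]
force: [-0.1, -0.0, -0.2]
gripper_width: 0.0401
```

move_arm([
  {"x": 0, "y": -0.0192, "z": 0, "ax": 0, "ay": 0, "az": 0},
  {"x": 0, "y": -0.0192, "z": -0.01, "ax": 0, "ay": 0, "az": 0},
  {"x": 0, "y": -0.0192, "z": -0.022, "ax": 0, "ay": 0, "az": 0},
  {"x": 0, "y": -0.0192, "z": -0.022, "ax": 0, "ay": 0, "az": 0},
  {"x": 0, "y": -0.0192, "z": -0.022, "ax": 0, "ay": 0, "az": 0},
])

```text
clock: 29.35
ee_pos: [0.5136, -0.0992, 0.1594]
eef_rot: [2.59, 1.569, 3.02]
force: [0.7, -0.4, -0.0]
gripper_width: 0.0397
```

```bash
python3 chk.py w11
```

```text
[ 0.5136 -0.0992  0.1594] 29.35 [-0.0016  0.0002 -1.    ]
[320.9196 227.8367] 398 [ 0.5147 -0.1013  0.129 ]
```

View pics/w11.png

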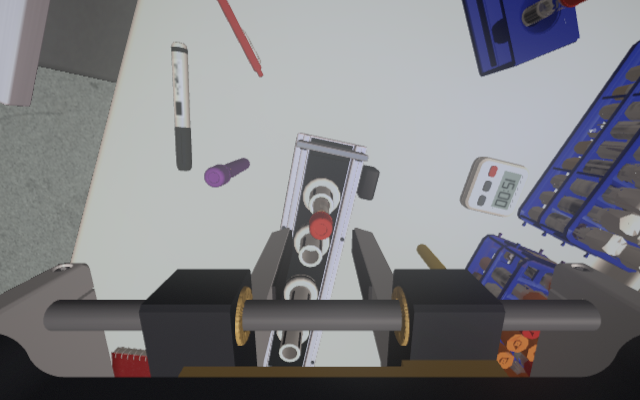

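Cap 1 is centred at (321,228). Descend and grip.

move_arm([
  {"x": 0.0004, "y": -0.0017, "z": -0.02, "ax": 0, "ay": 0, "az": 0},
  {"x": 0.0004, "y": -0.0017, "z": -0.04, "ax": 0, "ay": 0, "az": 0},
  {"x": 0.0004, "y": -0.0017, "z": -0.0487, "ax": 0, "ay": 0, "az": 0},
  {"x": 0.0004, "y": -0.0017, "z": -0.0487, "ax": 0, "ay": 0, "az": 0},
])

```text
clock: 29.9
ee_pos: [0.5141, -0.1008, 0.111]
eef_rot: [2.623, 1.569, 3.053]
force: [-1.0, -0.9, 0.5]
gripper_width: 0.04
```

move_arm([
  {"x": 0, "y": 0, "z": 0, "ax": 0, "ay": 0, "az": 0},
  {"x": 0, "y": 0, "z": 0, "ax": 0, "ay": 0, "az": 0},
  {"x": 0, "y": 0, "z": 0, "ax": 0, "ay": 0, "az": 0},
  {"x": 0, "y": 0, "z": 0, "ax": 0, "ay": 0, "az": 0},
  {"x": 0, "y": 0, "z": 0, "ax": 0, "ay": 0, "az": 0},
], claw=0)

```text
clock: 30.52
ee_pos: [0.5145, -0.1009, 0.1117]
eef_rot: [-2.435, 1.57, -2.005]
force: [-1.0, -0.2, 3.1]
gripper_width: 0.0179
```

move_arm([
  {"x": 0, "y": 0, "z": 0.02, "ax": 0, "ay": 0, "az": 0},
  {"x": 0, "y": 0, "z": 0.05, "ax": 0, "ay": 0, "az": 0},
  {"x": 0, "y": 0, "z": 0.09, "ax": 0, "ay": 0, "az": 0},
  {"x": 0, "y": 0, "z": 0.13, "ax": 0, "ay": 0, "az": 0},
  {"x": 0, "y": 0, "z": 0.15, "ax": 0, "ay": 0, "az": 0},
  {"x": -0.001, "y": 0.03, "z": 0.15, "ax": 0, "ay": 0, "az": 0},
  {"x": -0.002, "y": 0.08, "z": 0.15, "ax": 0, "ay": 0, "az": 0},
  {"x": -0.003, "y": 0.13, "z": 0.15, "ax": 0, "ay": 0, "az": 0},
  {"x": -0.005, "y": 0.18, "z": 0.15, "ax": 0, "ay": 0, "az": 0},
  {"x": -0.006, "y": 0.23, "z": 0.15, "ax": 0, "ay": 0, "az": 0},
])

```text
clock: 31.78
ee_pos: [0.5081, 0.1305, 0.2613]
eef_rot: [-3.069, 1.57, -2.639]
force: [-0.0, 0.6, -0.4]
gripper_width: 0.0175
```

move_arm([
  {"x": -0.001, "y": 0.04, "z": 0, "ax": 0, "ay": 0, "az": 0},
  {"x": -0.002, "y": 0.075, "z": 0, "ax": 0, "ay": 0, "az": 0},
  {"x": -0.0035, "y": 0.1, "z": 0, "ax": 0, "ay": 0, "az": 0},
  {"x": -0.0038, "y": 0.1065, "z": 0, "ax": 0, "ay": 0, "az": 0},
  {"x": -0.0038, "y": 0.1065, "z": -0.02, "ax": 0, "ay": 0, "az": 0},
  {"x": -0.0038, "y": 0.1065, "z": -0.05, "ax": 0, "ay": 0, "az": 0},
  {"x": -0.0038, "y": 0.1065, "z": -0.08, "ax": 0, "ay": 0, "az": 0},
  {"x": -0.0038, "y": 0.1065, "z": -0.105, "ax": 0, "ay": 0, "az": 0},
  {"x": -0.0038, "y": 0.1065, "z": -0.11, "ax": 0, "ay": 0, "az": 0},
  {"x": -0.0038, "y": 0.1065, "z": -0.11, "ax": 0, "ay": 0, "az": 0},
])

```text
clock: 33.02
ee_pos: [0.5045, 0.2365, 0.1516]
eef_rot: [-2.871, 1.57, -2.442]
force: [0.2, -0.1, 0.3]
gripper_width: 0.0178
```

```bash
python3 chw.py w12 .5047 .2365
```

```text
[0.5045 0.2365 0.1516] 33.025
[-0.0007 -0.0006 -1.    ]
foot [[283.1 276. ]] well [[284.  260.8]]
```

View pics/w12z.png

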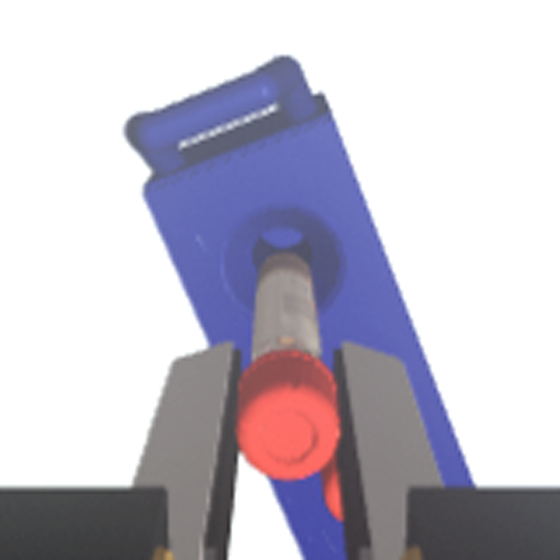

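The well next to the handle is centred at (283,266) and the foot is at 284, so it's aligned. Lower it.

move_arm([
  {"x": 0, "y": 0, "z": -0.004, "ax": 0, "ay": 0, "az": 0},
  {"x": 0, "y": 0, "z": -0.01, "ax": 0, "ay": 0, "az": 0},
  {"x": 0, "y": 0, "z": -0.017, "ax": 0, "ay": 0, "az": 0},
  {"x": 0, "y": 0, "z": -0.024, "ax": 0, "ay": 0, "az": 0},
  {"x": 0, "y": 0, "z": -0.032, "ax": 0, "ay": 0, "az": 0},
  {"x": 0, "y": 0, "z": -0.04, "ax": 0, "ay": 0, "az": 0},
  {"x": 0, "y": 0, "z": -0.048, "ax": 0, "ay": 0, "az": 0},
  {"x": 0, "y": 0, "z": -0.056, "ax": 0, "ay": 0, "az": 0},
  {"x": 0, "y": 0, "z": -0.062, "ax": 0, "ay": 0, "az": 0},
  {"x": 0, "y": 0, "z": -0.062, "ax": 0, "ay": 0, "az": 0},
])

```text
clock: 34.33
ee_pos: [0.5046, 0.2366, 0.0896]
eef_rot: [-2.68, 1.57, -2.25]
force: [-0.8, -1.1, -1.2]
gripper_width: 0.0176
```

move_arm([
  {"x": 0, "y": 0, "z": -0.002, "ax": 0, "ay": 0, "az": 0},
  {"x": 0, "y": 0, "z": -0.004, "ax": 0, "ay": 0, "az": 0},
  {"x": 0, "y": 0, "z": -0.006, "ax": 0, "ay": 0, "az": 0},
  {"x": 0, "y": 0, "z": -0.007, "ax": 0, "ay": 0, "az": 0},
  {"x": 0, "y": 0, "z": -0.007, "ax": 0, "ay": 0, "az": 0},
])

```text
clock: 34.95
ee_pos: [0.5049, 0.2366, 0.0838]
eef_rot: [-0.899, 1.57, -0.469]
force: [-1.6, -2.4, 5.3]
gripper_width: 0.0173
```

move_arm([
  {"x": 0, "y": 0, "z": 0, "ax": 0, "ay": 0, "az": 0},
  {"x": 0, "y": 0, "z": 0, "ax": 0, "ay": 0, "az": 0},
  {"x": 0, "y": 0, "z": 0, "ax": 0, "ay": 0, "az": 0},
  {"x": 0, "y": 0, "z": 0, "ax": 0, "ay": 0, "az": 0},
], claw=0.04)

```text
clock: 35.45
ee_pos: [0.5048, 0.2367, 0.0834]
eef_rot: [-1.443, 1.57, -1.013]
force: [0.9, -0.2, 0.4]
gripper_width: 0.0399
```

move_arm([
  {"x": 0, "y": 0, "z": 0.02, "ax": 0, "ay": 0, "az": 0},
  {"x": 0, "y": 0, "z": 0.05, "ax": 0, "ay": 0, "az": 0},
  {"x": 0, "y": 0, "z": 0.09, "ax": 0, "ay": 0, "az": 0},
  {"x": 0.02, "y": -0.03, "z": 0.13, "ax": 0, "ay": 0, "az": 0},
  {"x": 0.05, "y": -0.07, "z": 0.14, "ax": 0, "ay": 0, "az": 0},
  {"x": 0.07, "y": -0.11, "z": 0.14, "ax": 0, "ay": 0, "az": 0},
  {"x": 0.07, "y": -0.13, "z": 0.14, "ax": 0, "ay": 0, "az": 0},
  {"x": 0.07, "y": -0.13, "z": 0.14, "ax": 0, "ay": 0, "az": 0},
  {"x": 0.07, "y": -0.13, "z": 0.14, "ax": 0, "ay": 0, "az": 0},
])

```text
clock: 36.58
ee_pos: [0.5741, 0.1079, 0.2234]
eef_rot: [1.316, 1.57, 1.746]
force: [-0.9, -1.2, 0.7]
gripper_width: 0.0399
```

Run:
```python
from h import *
np.set_printoptions(precision=4,suppress=True)
o=status.get_obs(); print(o["ee_pos"],o["clock"],o["force"])
px,P=cap("wrist","w13")
for r in redcaps(px,P,zc=.101):
    if .48<r[2][0]<.64 and .1<r[2][1]<.27: print(*r)
cap("scene","s13")
a=cv2.imread("pics/s13.png"); cv2.imwrite("pics/s13z.png",cv2.resize(a[130:280,220:470],None,fx=3,fy=3,interpolation=cv2.INTER_CUBIC))
```

```text
[0.5741 0.1079 0.2234] 36.575 [-0.8809 -1.1717  0.7418]
[310.8006  48.3955] 311 [0.5046 0.2361 0.101 ]
[330.1667  98.7403] 258 [0.5406 0.2028 0.101 ]
[348.2489 148.7156] 225 [0.5785 0.1663 0.101 ]
[365.0155 191.6632] 193 [0.6149 0.1328 0.101 ]
```

View pics/w13.png

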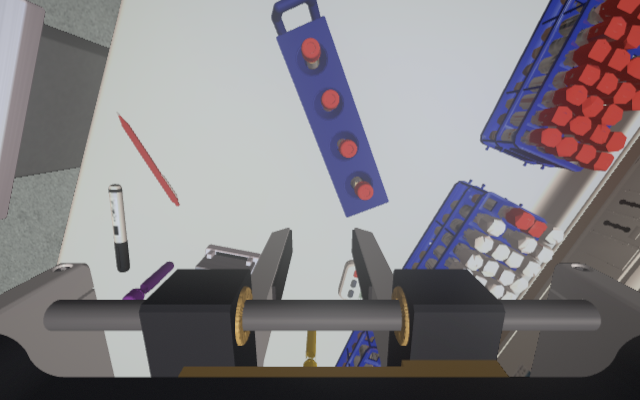

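View pics/s13z.png

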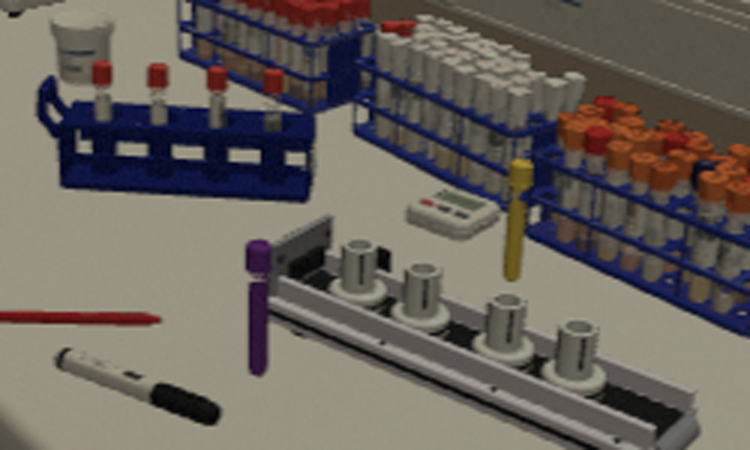

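All four caps are in the rack in line, upright and at equal height. In the wrist view they are at (311,48), (330,99), (348,149) and (365,192). The carriers are empty in the lane, and the purple and yellow look-alikes still stand where they were. The arm is clear, so I'll hand in.

```bash
python3 -c "
from cell import close_job
print(close_job())"
```

```text
the job is handed in; nothing more can be done
None
```

All four tubes are now in the blue rack, in lane order. The one nearest the stop plate is in the well by the handle, and the farthest is in the plain-end well. I handed the job in at about 37 s; `close_job()` reports no verdict.

- **Lowering:** I gripped each tube by its cap and lowered it until the wrist felt the well floor (4.6–5.3 N, fingertips at z ≈ 83 mm). Only then did I release it.
- **Last checks:** After release the wrist camera put the four caps at (0.505, 0.236), (0.541, 0.203), (0.579, 0.166) and (0.615, 0.133) m. That is within about 2 mm of the expected well positions. The scene picture shows them upright at equal height, the carriers empty in the lane, and the purple and yellow look-alikes still standing. The arm was clear of everything.
- **Disagreements:** My first readings of the rack and tubes from the top camera sat about 3 mm off the wrist camera's. Most of that seems to have come from hand-read pixels, since colour-based readings of the caps agreed to 1–2 mm. I aligned each tube over its well with the wrist camera before lowering it.
- **Refused calls:** My first two move calls were rejected as invalid input because their rows did not list all six values. Nothing moved.

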